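# Serve the tin loaf from the middle of the stack

## Task

A customer wants the square-ended tin loaf from the middle of one of the stacks, to be cut. Before it goes on the cutting board, push the old bread heels off the board into the crumb tray with the bench scraper, not with the fingers, and stand the scraper upright on the counter again. Lift off whatever lies on the tin loaf, lay the tin loaf flat in the middle of the cleared board, put the loaves that lay on it back squarely on their stack in the order they had, and leave the bottom loaves, the other stack, the jam jar and the knife where they are.

Things in the scene. Friction and masses are not known exactly. Their poses are not given: they have to be found in the camera images.
- tin_c (a point): the tin loaf: the only square-ended, brick-shaped loaf, 145 long (own x) x 64 wide (own y) x 52 high, flat-topped, about 0.36 kg. It starts second from the bottom in one of the two stacks, directly on that stack's bottom loaf. Point: its centre, half-way up; z up.
- baseA_c (a point): bottom loaf of the first (right-hand, smaller y) stack, on the counter: long oval loaf, floured with three slanting slashes, 180 long (own x) x 66 wide (own y) x 52 high, straight-sided up to 36 above its underside, the crown above that narrowing to 46; about 0.3 kg. Point: its centre, half-way up. z points up.
- baseB_c (a point): bottom loaf of the second (left-hand, larger y) stack, on the counter: long oval loaf, floured with three slanting slashes, 180 long (own x) x 66 wide (own y) x 52 high, straight-sided up to 36 above its underside, the crown above that narrowing to 46; about 0.3 kg. Point: its centre, half-way up. z points up.
- oval_mid_c (a point): the oval loaf that lies second from the bottom in the stack that does not hold the tin loaf (either stack): long oval loaf, floured with three slanting slashes, 180 long (own x) x 66 wide (own y) x 52 high, straight-sided up to 36 above its underside, the crown above that narrowing to 46; about 0.3 kg. Point: its centre, half-way up. z points up.
- topA_c (a point): third loaf from the bottom in the first stack: long oval loaf, floured with three slanting slashes, 180 long (own x) x 66 wide (own y) x 52 high, straight-sided up to 36 above its underside, the crown above that narrowing to 46; about 0.3 kg. Point: its centre, half-way up. z points up.
- topB_c (a point): third loaf from the bottom in the second stack: long oval loaf, floured with three slanting slashes, 180 long (own x) x 66 wide (own y) x 52 high, straight-sided up to 36 above its underside, the crown above that narrowing to 46; about 0.3 kg. Point: its centre, half-way up. z points up.
- smallA_c (a point): small oval loaf on top of topA, sometimes absent: 125 long (own x) x 62 wide (own y) x 42 high, straight-sided up to 29 above its underside, about 0.16 kg. Point: its centre, half-way up; z up.
- smallB_c (a point): small oval loaf on top of topB, sometimes absent: like smallA.
- board_top (a point): fixed wooden cutting board on feet, 200 (own x) x 224 (own y), its top 45 above the counter; a rail 10 high and 12 wide runs along each of the two sides at y = -106 and +106, so 200 is free between them; both x ends are open. Point: centre of its top face. Its -x edge meets the crumb tray.
- tray_in (a point): fixed open steel crumb tray, 124 (own x) x 224 (own y) outside, walls 4 thick and 36 high, standing against the board's -x edge, in line with the board. Point: centre of its inner floor, 4 above the counter, 162 from the board's centre along the board's -x.
- scraper_c (a point): bench scraper: a beech block with steel blade plates round its foot, 32 thick (own x) x 165 long (own y) x 90 high, standing upright on its foot on the counter, steel edge down; 0.35 kg. It is gripped across its 32 mm thickness near the top. Point: its centre, 45 above its foot; z up.
- rack_top (a point): fixed wire cooling rack, empty at the start, 200 (own x) x 220 (own y), its top 20 above the counter: room to put two loaves down side by side, lengthwise along own x. Point: centre of its top.
- heel1_c (a point): cut-off bread heel lying on the board (three to five of the five are there, the others absent), 60 (own x) x 36 (own y) x 18 high, 22 g, crusty and rigid. Point: its centre.
- heel2_c (a point): cut-off bread heel lying on the board (three to five of the five are there, the others absent), 60 (own x) x 36 (own y) x 18 high, 22 g, crusty and rigid. Point: its centre.
- heel3_c (a point): cut-off bread heel lying on the board (three to five of the five are there, the others absent), 60 (own x) x 36 (own y) x 18 high, 22 g, crusty and rigid. Point: its centre.
- heel4_c (a point): cut-off bread heel lying on the board (three to five of the five are there, the others absent), 60 (own x) x 36 (own y) x 18 high, 22 g, crusty and rigid. Point: its centre.
- heel5_c (a point): cut-off bread heel lying on the board (three to five of the five are there, the others absent), 60 (own x) x 36 (own y) x 18 high, 22 g, crusty and rigid. Point: its centre.
- jam_jar: jam jar, 64 across, 85 high, beyond the stacks and the board: not needed, to be left alone. Origin at its underside.
- bread_knife: bread knife lying flat, about 340 long along own y, 22 high, origin under its middle, beyond the stacks and the board: not needed, to be left alone. Origin at its underside.

How it is judged (in metres and radians):
On the way, in this order (a step that is already met when the one before it is completed fails the run):
1. the scraper is brought over the board (horizontal distance between scraper_c and board_top below 0.18 m and height (world z) of scraper_c above 0.075 m), for 0.2 s.
2. all the bread heels lie in the crumb tray (x of heel1_c in the frame of tray_in between -0.066 and 0.066 m and y of heel1_c in the frame of tray_in between -0.112 and 0.112 m and height (world z) of each of heel1_c, heel2_c, heel3_c, heel4_c, heel5_c below 0.045 m and x of heel2_c in the frame of tray_in between -0.066 and 0.066 m and y of heel2_c in the frame of tray_in between -0.112 and 0.112 m and x of heel3_c in the frame of tray_in between -0.066 and 0.066 m and y of heel3_c in the frame of tray_in between -0.112 and 0.112 m and x of heel4_c in the frame of tray_in between -0.066 and 0.066 m and y of heel4_c in the frame of tray_in between -0.112 and 0.112 m and x of heel5_c in the frame of tray_in between -0.066 and 0.066 m and y of heel5_c in the frame of tray_in between -0.112 and 0.112 m), for 0.2 s.
3. the tin loaf lies flat on the board (x of tin_c in the frame of board_top between -0.055 and 0.055 m and y of tin_c in the frame of board_top between -0.055 and 0.055 m and z of tin_c in the frame of board_top between 0.018 and 0.036 m and angle between tin_c's own z axis and vertical below 0.12 rad), for 0.2 s.
At the end, for the whole second after the job is handed in: All heels inside the tray; tin loaf flat on the board, centre within 55 mm of its centre along each board axis; restacked loaves each on the loaf that was below (top on bottom loaf) within 30 mm, 0.5 rad, level to 0.15 rad; other stack whole; scraper upright on the counter; all at rest (all of step 2 and all of step 3 and ((horizontal distance between oval_mid_c and baseB_c below 0.05 m and horizontal distance between topA_c and baseA_c below 0.03 m and z of topA_c in the frame of baseA_c between 0.042 and 0.062 m and angle between each of topA_c, topB_c, smallA_c, smallB_c's own z axis and vertical below 0.15 rad and angle between the x axis of topA_c and the x axis of baseA_c, either way round below 0.5 rad and horizontal distance between topB_c and baseB_c below 0.03 m and z of topB_c in the frame of baseB_c between 0.094 and 0.114 m and angle between the x axis of topB_c and the x axis of baseB_c, either way round below 0.5 rad and horizontal distance between smallA_c and topA_c below 0.03 m and z of smallA_c in the frame of topA_c between 0.037 and 0.057 m and angle between the x axis of smallA_c and the x axis of topA_c, either way round below 0.5 rad and horizontal distance between smallB_c and topB_c below 0.03 m and z of smallB_c in the frame of topB_c between 0.037 and 0.057 m and angle between the x axis of smallB_c and the x axis of topB_c, either way round below 0.5 rad) or (horizontal distance between oval_mid_c and baseA_c below 0.05 m and horizontal distance between topB_c and baseB_c below 0.03 m and z of topB_c in the frame of baseB_c between 0.042 and 0.062 m and angle between each of topB_c, topA_c, smallB_c, smallA_c's own z axis and vertical below 0.15 rad and angle between the x axis of topB_c and the x axis of baseB_c, either way round below 0.5 rad and horizontal distance between topA_c and baseA_c below 0.03 m and z of topA_c in the frame of baseA_c between 0.094 and 0.114 m and angle between the x axis of topA_c and the x axis of baseA_c, either way round below 0.5 rad and horizontal distance between smallB_c and topB_c below 0.03 m and z of smallB_c in the frame of topB_c between 0.037 and 0.057 m and angle between the x axis of smallB_c and the x axis of topB_c, either way round below 0.5 rad and horizontal distance between smallA_c and topA_c below 0.03 m and z of smallA_c in the frame of topA_c between 0.037 and 0.057 m and angle between the x axis of smallA_c and the x axis of topA_c, either way round below 0.5 rad)) and height (world z) of scraper_c between 0.037 and 0.053 m and angle between scraper_c's own z axis and vertical below 0.15 rad and linear speed of each of tin, topA, topB, smallA, smallB, oval_mid, scraper, heel1, heel2, heel3, heel4, heel5 below 0.02 m/s); the robot touches nothing.
It fails at once if a bread heel lying on the board is touched with the gripper's fingers instead of the scraper ((contact force between the fingers and heel1 above 0.5 N and height (world z) of heel1_c between 0.048 and 0.08 m and horizontal distance between heel1_c and board_top below 0.11 m) or (contact force between the fingers and heel2 above 0.5 N and height (world z) of heel2_c between 0.048 and 0.08 m and horizontal distance between heel2_c and board_top below 0.11 m) or (contact force between the fingers and heel3 above 0.5 N and height (world z) of heel3_c between 0.048 and 0.08 m and horizontal distance between heel3_c and board_top below 0.11 m) or (contact force between the fingers and heel4 above 0.5 N and height (world z) of heel4_c between 0.048 and 0.08 m and horizontal distance between heel4_c and board_top below 0.11 m) or (contact force between the fingers and heel5 above 0.5 N and height (world z) of heel5_c between 0.048 and 0.08 m and horizontal distance between heel5_c and board_top below 0.11 m)).
It fails at once if the tin loaf is dragged out of the stack with a loaf still lying on it (distance of tin_c from where it was at the start of the episode above 0.04 m and ((contact force between tin and topA above 0.5 N and z of topA_c in the frame of tin_c above 0.03 m) or (contact force between tin and topB above 0.5 N and z of topB_c in the frame of tin_c above 0.03 m))).
It fails at once if a bottom loaf, or the oval loaf above it in the other stack, is shifted by more than 50 mm (distance of any of baseA_c, baseB_c, oval_mid_c from where it was at the start of the episode above 0.05 m).
It fails at once if the jam jar or the bread knife is shifted by more than 40 mm (distance of any of jam_jar, bread_knife from where it was at the start of the episode above 0.04 m).
Of heel1, heel2, heel3, heel4, heel5 only 3 to 5 are there at a start; the rules pass over those that are not, and their reading is None.
Of smallA, smallB only 1 to 2 are there at a start; the rules pass over those that are not, and their reading is None.
At some moment in a run one of heel1, heel2, heel3, heel4, heel5 may be knocked a few centimetres aside while the robot is not near it.
Once in a run the grip may slacken for a moment while it holds something.
It also fails if it takes over 210 s, if anything falls off the work surface, if the arm or the gripper's body presses on something with over 40 N, if the wrist force passes 120 N, or if a joint passes its speed limit or range.

## Robot

A 6-joint arm with a two-finger parallel gripper is mounted at the origin on the work surface. World frame = base frame: x ahead of the robot, y to its left, z up, the work surface at z = 0. Lengths are in mm, angles in rad, forces in N, time in s.
With the tool pointing down it reaches from about 350 to 975 mm from the base axis. Payload 7.1 kg.
Tool frame: the origin (TCP) lies midway between the tips of the shut fingers; the grasp point (between the pads) lies ctrl.grip_point_offset behind it (ctrl.grip_point_offset is the distance from the TCP to the grasp point, in mm); z points along the fingers, y is the line along which they close (so a half turn about z gives the same grasp; the last joint's range is limited). The gripper opens to 88 mm and grips with 3 to 60 N. Pads are 20 mm wide; open, the fingers measure 115 mm over their backs; the gripper's body (75 mm by 178 mm) begins 61 mm behind the grasp point.
Start: joints at [-1.312, 0.423, 1.63, -0, 1.089, -0.019], TCP at [171.419, -601.016, 222.675] pointing down, gripper open.
Joint ranges: [-3, 3], [-0.9, 2.11], [0.09, 2.58], [-1.31, 4.45], [0.11, 2.69], [-2.54, 2.54]. Speed limits (rad/s): [2.39, 2.39, 3.01, 3.14, 3.14, 3.14].

## Interface

Orientations are given as a rotation vector (axis times angle).
In Python, from workcell import ctrl, get_image, close_job, finder gives the robot as it stands.
- The arm moves only by the tool servo_tool, never from a script. Its argument "deltas" is a list of rows, each a list of 2 entries, a list of its own where there are three numbers: the shift along the tool's x, y, z in mm, then the turn, a rotation vector about the tool's x, y, z in rad. A call has 1 to 5 rows; each row is the pose to reach, as a shift and turn from the pose commanded when the call began, along the tool's axes at that moment; what a row does not reach only later rows make up. A row lasts 1/12 s, in which the tool goes at most 41.7 mm and 7.16 degrees, less where a joint would pass 70% of its speed; a pose out of reach is approached as far as the arm can. A call with a gripper value outside its range is refused whole. "grip" is the closure, from -1 (fully open) to 1 (shut), so that 0 is half open, set as the call begins (left out, the last holds). The fingers move at their own pace and stop on an object; the grip force is fixed at half the most. Time passes only in rows, so rows that repeat a pose let the fingers close. It gives the time, the measured TCP pose, the force, the opening and the grip force at its end, in the units of the state.
- ctrl.get_obs(): the state, without advancing time (a new reading comes with each control period).
- get_image(name): name is "side" or "top"; returns a dict with "frame" (384x512x3 uint8, blue, green, red), "depth" (384x512 float32, mm along the optical axis (not along the pixel's ray), 0 where there is no reading), "K" (3x3 intrinsics, pixels), "dist" ([k1, k2, p1, p2, k3] as OpenCV has them; the pictures are not rectified), "pose" (4x4, takes a point from camera to world coordinates). Camera axes: x right, y down, z forward; pixel columns grow to the right and rows downward; lengths in mm; the calibration is good to about 2 mm. A picture is of the moment at which its call begins.
- close_job(): hands the job in; it is judged then, once.
Trained networks look in a picture, given as the dict that the camera call returned (one of the last four; its "shot" number tells which), for a name from the list of things; names that differ only in an ending like _2 or _b are one class to them, and where a whole thing is asked for, a point or a joint stands for the part that bears it (a point fixed in the world has none). Each returns a list of dicts, best first, with "score" (0 to 1); they miss things now and then, are a little off and sometimes report something else, mostly with a low value. They report only what shows in the picture. A call takes as long as a camera call.
- finder.search_frame(query, picture): "rect" ([centre column, centre row, width, height] as shares, 0 to 1, of the picture: columns of its width, rows of its height, round what is visible of it).
- finder.silhouettes(query, picture): "mask" (384x512 bool, what is visible of it) and "rect" ([centre column, centre row, width, height] as shares, 0 to 1, of the picture: columns of its width, rows of its height, round what is visible of it).
The state is a dict: "t": time; "qpos": joint angles; "qvel": joint speeds; "joint_torque": joint torques, N m; "ee_pos": TCP position; "orientation": TCP orientation; "ft_force": force on the tool from outside, world axes, zero at the start; "moment": the same for the moment, N m; "width": finger opening in mm; "grasp_force": force on a finger pad.
Only numpy, scipy, OpenCV 4.12 (cv2) and the standard library are available. Lean on these libraries where they do the work, as an engineer would, in place of code of your own. Each camera call takes 0.05 s, during which the arm holds its last target. There are 200 camera calls.

## Working session

There is one attempt and no reset: what is moved stays moved. The work goes in short steps, Python scripts to look and compute and a tool call to move; the robot and the scene stay as the last step left them, time stands still between calls to the robot, and variables do not carry over. Pictures are saved under pics/ and viewed, at most 14 in all, crops included, and the job is handed in when it is done.

Besides the shell and the picture viewer there is one more tool, called after "Call:" as name([rows], argument=value, ...), one row to a line, values as JSON. servo_tool: Moves the arm, as the interface text tells. Its arguments: {"type":"object","properties":{"deltas":{"type":"array","items":{"type":"array"}},"grip":{"type":"number"}},"required":["deltas"]}

```bash
mkdir -p pics; ls; cat > h.py <<'E'
import numpy as np, cv2
from workcell import ctrl, get_image, close_job, finder
def cloud(p):
    d=p["depth"]; h,w=d.shape
    u,v=np.meshgrid(np.arange(w),np.arange(h))
    n=cv2.undistortPoints(np.stack([u,v],-1).reshape(-1,1,2).astype(float),p["K"],p["dist"]).reshape(h,w,2)
    P=np.dstack([n[...,0]*d,n[...,1]*d,d])
    T=p["pose"]; W=P@T[:3,:3].T+T[:3,3]
    W[d==0]=np.nan
    return W
def shot(name,fn=None):
    p=get_image(name)
    if fn: cv2.imwrite("pics/"+fn,p["frame"])
    return p,cloud(p)
E
python3 - <<'E'
from h import *
o=ctrl.get_obs(); print({k:np.round(v,3) for k,v in o.items()}, ctrl.grip_point_offset)
ps=[]
for n in("top","side"):
    p,W=shot(n); ps.append(p["frame"]); print(n,p["pose"].round(2).tolist(),p["K"].round(0).tolist())
    np.save(n+".npy",W)
    for q in ["tin_c","scraper_c","heel1_c","topA_c","smallA_c","baseA_c","board_top","tray_in","rack_top"]:
        for r in finder.silhouettes(q,p)[:6]:
            if r["score"]<.3: continue
            m=r["mask"]; pts=W[m]; pts=pts[~np.isnan(pts[:,0])]
            if len(pts)<5: continue
            z=np.percentile(pts[:,2],90); t=pts[pts[:,2]>z-10]
            rc=cv2.minAreaRect(t[:,:2].astype(np.float32))
            print(n,q,round(r["score"],2),np.round(np.array(r["rect"])*[512,384,512,384]).astype(int),"med",np.median(pts,0).round(0),"zt",round(z),np.round(rc[0]),np.round(rc[1]),round(rc[2]))
cv2.imwrite("pics/a.png",cv2.resize(ps[0],(800,600))); cv2.imwrite("pics/b.png",cv2.resize(ps[1],(800,600)))
E
```

```text
pics
{'t': np.float64(0.0), 'qpos': array([-1.312,  0.424,  1.631, -0.   ,  1.089, -0.019]), 'qvel': array([-0.   ,  0.   , -0.001,  0.   , -0.001,  0.   ]), 'joint_torque': array([ 3.0000e-03, -5.4462e+01, -2.7367e+01,  6.4000e-02,  2.3000e-02,
       -0.0000e+00]), 'ee_pos': array([ 171.269, -600.484,  221.923]), 'orientation': array([-3.11 , -0.435,  0.   ]), 'ft_force': array([-0.731,  0.016,  0.226]), 'moment': array([-0.077,  0.057, -0.01 ]), 'grasp_force': np.float64(0.0), 'width': np.float64(87.457)} 18.700000000000003
top [[0.01, -0.99, 0.13, 410.87], [-1.0, -0.01, 0.0, 39.9], [0.0, -0.13, -0.99, 1121.12], [0.0, 0.0, 0.0, 1.0]] [[411.0, 0.0, 257.0], [0.0, 411.0, 191.0], [0.0, 0.0, 1.0]]
top tin_c 0.53 [127 228  10  40] med [434. 365.  79.] zt 103 [435. 366.] [67. 10.] 1
top scraper_c 0.71 [113 218  34  73] med [467. 369. 151.] zt 157 [468. 388.] [ 54. 174.] 87
top scraper_c 0.67 [389 263  72  19] med [ 366. -295.   86.] zt 91 [ 364. -305.] [ 31. 158.] 13
top heel1_c 0.7 [297 206  18  25] med [515. -54.  62.] zt 65 [517. -53.] [34. 56.] 83
top topA_c 0.56 [187 193  27  74] me
[... 1063 characters left out ...]
21  14] med [514. -46.  63.] zt 65 [516. -53.] [34. 57.] 84
side topA_c 0.61 [217 234  82  49] med [506. 243. 140.] zt 156 [530. 227.] [173.  49.] 12
side smallA_c 0.61 [216 213  59  39] med [523. 234. 194.] zt 200 [531. 220.] [114.  52.] 4
side baseA_c 0.79 [218 273  75  45] med [485. 242.  37.] zt 51 [486. 253.] [133. 227.] 53
side board_top 0.89 [257 210  90  67] med [544. -18.  47.] zt 54 [579.  44.] [209. 323.] 1
side board_top 0.44 [216 235  82  52] med [504. 243. 140.] zt 156 [528. 229.] [170.  46.] 13
side tray_in 0.82 [302 238  90  82] med [426.  17.   7.] zt 35 [426.  54.] [313. 128.] 86
side rack_top 0.68 [304 169  89  49] med [ 539. -383.   19.] zt 22 [ 551. -301.] [222. 188.] 83
```

View pics/a.png

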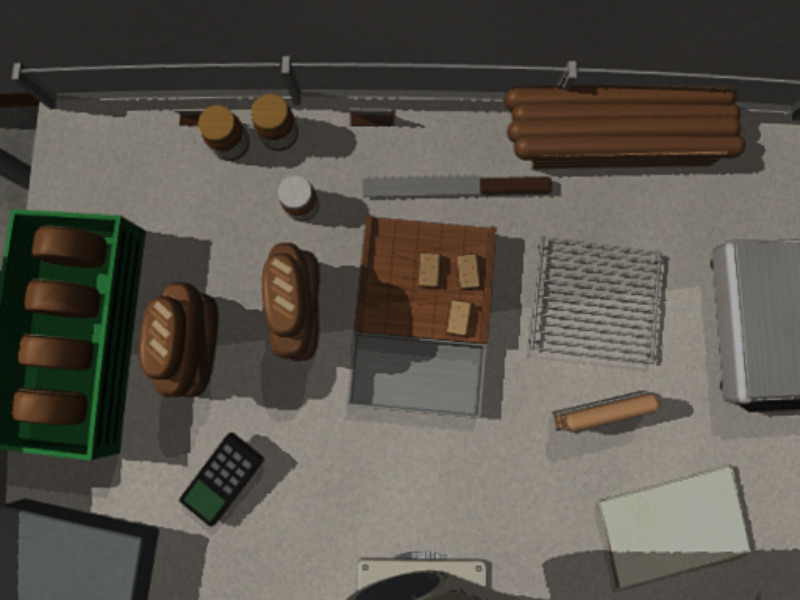

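View pics/b.png

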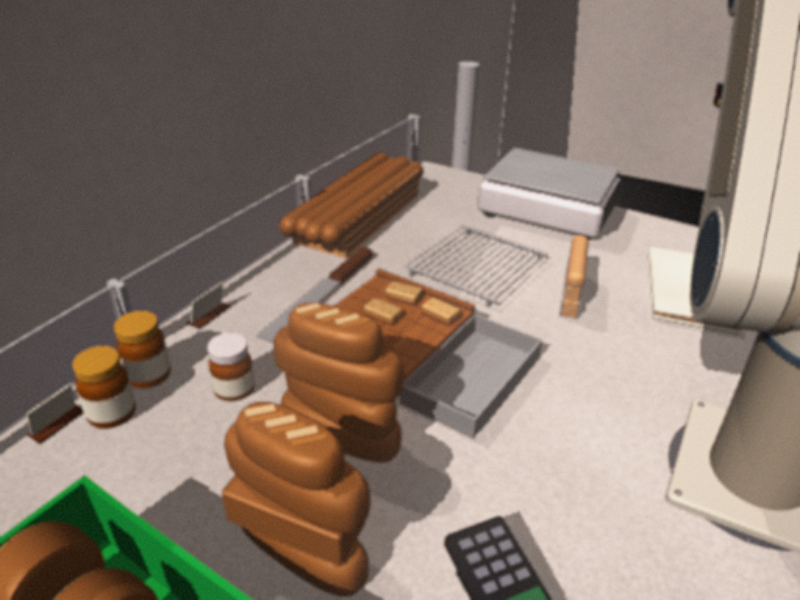

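The tin loaf is in the left-hand stack (B), at side-view pixels (290,520). Both stacks carry a small loaf. There are three heels on the board, at top-view pixels (429,270), (469,272) and (460,318). The scraper stands at (608,412) and the rack, at (598,300), is empty. Next I slice the clouds by height.

```bash
cat >> h.py <<'E'
def rect(P,x,y,z,lab=""):
    m=(P[:,0]>x[0])&(P[:,0]<x[1])&(P[:,1]>y[0])&(P[:,1]<y[1])&(P[:,2]>z[0])&(P[:,2]<z[1])
    q=P[m]
    if len(q)<8: print(lab,"few",len(q)); return None
    c,s,a=cv2.minAreaRect(q[:,:2].astype(np.float32))
    if s[0]<s[1]: s=(s[1],s[0]); a+=90
    a=(a+90)%180-90
    print(lab,len(q),"c",np.round(c,1),"size",np.round(s,1),"long-axis deg",round(a,1),"z med/max",np.round([np.median(q[:,2]),q[:,2].max()],1)); return c,s,a
E
python3 - <<'E'
from h import *
T=np.load("top.npy").reshape(-1,3);S=np.load("side.npy").reshape(-1,3)
T=T[~np.isnan(T[:,0])];S=S[~np.isnan(S[:,0])];A=np.vstack([T,S])
for n,P in(("T",T),("S",S),("A",A)):
    print(n)
    B=((370,590),(310,480))
    rect(P,*B,(172,192),"smallB side");rect(P,*B,(190,215),"smallB crown")
    rect(P,*B,(112,138),"topB");rect(P,*B,(60,100),"tinB");rect(P,*B,(8,36),"baseB")
    AA=((430,640),(160,262))
    rect(P,*AA,(164,190),"smallA");rect(P,*AA,(112,138),"topA")
    rect(P,(320,420),(-400,-210),(82,100),"scraper top");rect(P,(320,420),(-400,-210),(30,100),"scraper all")
    rect(P,(360,720),(-130,130),(40,60),"board");rect(P,(450,720),(-150,150),(51.5,59),"rails")
    rect(P,(300,520),(-150,150),(20,40),"tray")
for n,P in(("T",T),("S",S)):
  q=P[(P[:,0]>480)&(P[:,0]<680)&(P[:,1]>-85)&(P[:,1]<95)&(P[:,2]>58)&(P[:,2]<80)]
  g=np.zeros((300,300),np.uint8); ij=((q[:,:2]-[450,-150])).astype(int); g[ij[:,0],ij[:,1]]=1
  g=cv2.dilate(g,np.ones((5,5)))
  k,l,st,c=cv2.connectedComponentsWithStats(g)
  lab=l[ij[:,0],ij[:,1]]
  for i in range(1,k):
    if st[i][4]>200: rect(q[lab==i],(0,999),(-999,999),(0,999),n+" heel")
E
```

```text
T
smallB side 233 c [468.2 396.5] size [122.2  60. ] long-axis deg -2.0 z med/max [186.4 192. ]
smallB crown 1085 c [467.6 396.4] size [120.7  59.5] long-axis deg -3.7 z med/max [197.4 203.1]
topB 224 c [471.3 370.9] size [178.3  30.8] long-axis deg 2.4 z med/max [127.5 138. ]
tinB 159 c [469.8 368.5] size [144.   23.1] long-axis deg -2.4 z med/max [ 76.5 100. ]
baseB 177 c [467.9 376.1] size [177.9  32. ] long-axis deg -0.9 z med/max [25.3 35.9]
smallA 140 c [535.  215.4] size [123.4  60.9] long-axis deg 7.0 z med/max [183.5 189.9]
topA 78 c [528.6 194.8] size [172.4  40.7] long-axis deg -7.8 z med/max [130.1 137.9]
scraper top 670 c [ 364.1 -305. ] size [157.4  30.8] long-axis deg -77.2 z med/max [88.1 95.1]
scraper all 930 c [ 363.7 -305.2] size [165.7  33.6] long-axis deg -77.2 z med/max [86.7 95.1]
board 5596 c [522.6   6.6] size [324.9 224.9] long-axis deg -4.7 z med/max [45.4 60. ]
rails 777 c [584.7   1.7] size [224.  199.7] long-axis deg 85.3 z med/max [54.9 58.9]
tray 507 c [442.5  12.7] size [225.1 165.3] long-axis deg 85.5 z med/max [35.4 40. ]
S
smallB side 740 c [460.5 
[... 1934 characters left out ...]
/max [46. 60.]
rails 1241 c [5.841e+02 4.000e-01] size [226.5 201.4] long-axis deg 85.5 z med/max [55.3 59. ]
tray 1768 c [442.   11.3] size [229.1 166.1] long-axis deg 85.5 z med/max [33.7 40. ]
T heel 264 c [517.7 -53.5] size [56.  33.1] long-axis deg -9.7 z med/max [62.4 68.8]
T heel 251 c [596.5 -69.1] size [54.  31.7] long-axis deg 1.6 z med/max [62.5 67.4]
T heel 255 c [597.1  -3.6] size [56.  31.6] long-axis deg 0.4 z med/max [62.2 68.4]
S heel 188 c [517.7 -52.9] size [56.6 34. ] long-axis deg -6.6 z med/max [63.9 67.8]
S heel 163 c [596.  -68.5] size [56.5 32.1] long-axis deg 2.8 z med/max [64. 67.]
S heel 192 c [597.8  -4. ] size [56.1 33.8] long-axis deg -5.3 z med/max [63.6 67.3]
```

Call:
servo_tool([
  [[0,0,0],[0,0,-0.1]],
  [[0,0,0],[0,0,-0.2]],
  [[0,0,0],[0,0,-0.3]],
  [[0,0,0],[0,0,-0.4]],
  [[0,0,0],[0,0,-0.5]],
], grip=-1)

```text
t: 1.42
ee_pos: [171.4, -601.0, 222.7]
orientation: [-2.904, -1.198, -0.0]
ft_force: [0.7, -0.3, 0.1]
width: 88.3
grasp_force: 0.0
```

Call:
servo_tool([
  [[0,0,0],[0,0,-0.1]],
  [[0,0,0],[0,0,-0.2]],
  [[0,0,0],[0,0,-0.3]],
  [[0,0,0],[0,0,-0.4]],
  [[0,0,0],[0,0,-0.5]],
])

```text
t: 1.83
ee_pos: [171.4, -601.0, 222.7]
orientation: [2.517, 1.88, -0.0]
ft_force: [-0.1, 0.7, -0.3]
width: 88.1
grasp_force: 0.0
```

Call:
servo_tool([
  [[0,0,0],[0,0,-0.1]],
  [[0,0,0],[0,0,-0.2]],
  [[0,0,0],[0,0,-0.3]],
  [[0,0,0],[0,0,-0.4]],
  [[0,0,0],[0,0,-0.517]],
])

```text
t: 2.25
ee_pos: [171.4, -601.0, 222.7]
orientation: [-1.953, -2.461, -0.0]
ft_force: [0.9, 0.8, -0.1]
width: 87.8
grasp_force: 0.0
```

Call:
servo_tool([
  [[25,25,0],[0,0,0]],
  [[50,50,0],[0,0,0]],
  [[75,75,0],[0,0,0]],
  [[100,100,0],[0,0,0]],
  [[122,127,0],[0,0,0]],
])

```text
t: 2.67
ee_pos: [268.3, -452.1, 222.6]
orientation: [-1.96, -2.455, -0.0]
ft_force: [1.0, -0.6, 0.3]
width: 88.2
grasp_force: 0.0
```

Call:
servo_tool([
  [[25,25,0],[0,0,0]],
  [[50,50,0],[0,0,0]],
  [[75,75,0],[0,0,0]],
  [[100,100,0],[0,0,0]],
  [[122,127,0],[0,0,0]],
])

```text
t: 3.08
ee_pos: [365.2, -304.9, 222.9]
orientation: [1.96, 2.456, -0.0]
ft_force: [0.3, -0.5, -0.4]
width: 87.8
grasp_force: 0.0
```

```bash
cat >> h.py <<'E'
from scipy.spatial.transform import Rotation as R
def go(x,y,z,psi):
    "delta in tool axes from the present pose to a down-pointing pose with tool x at psi deg"
    o=ctrl.get_obs(); Rt=R.from_rotvec(o["orientation"]).as_matrix()
    d=Rt.T@(np.array([x,y,z])-o["ee_pos"])
    a=np.radians(psi); X=np.array([np.cos(a),np.sin(a),0]); Z=np.array([0,0,-1.]); G=np.stack([X,np.cross(Z,X),Z],1)
    print("at",o["ee_pos"].round(1),"psi",round(float(np.degrees(np.arctan2(Rt[1,0],Rt[0,0]))),2),"t",round(float(o["t"]),1),"w",round(float(o["width"]),1),"gf",round(float(o["grasp_force"]),1),"f",o["ft_force"].round(1))
    print(" shift",d.round(1),"turn",R.from_matrix(Rt.T@G).as_rotvec().round(3))
    return d
E
python3 - <<'E'
from h import *
go(364,-305,60,102.8)
W=np.load("top.npy").reshape(-1,3); q=W[(W[:,1]>440)&(W[:,1]<620)&(W[:,0]>330)&(W[:,0]<600)&(W[:,2]>30)]
for y in range(440,560,10):
    s=q[(q[:,1]>=y)&(q[:,1]<y+10)]
    if len(s): print(y,len(s),s[:,0].min().round(),s[:,0].max().round(),s[:,2].max().round())
E
```

```text
at [ 365.2 -304.9  222.9] psi 102.82 t 3.1 w 87.8 gf 0.0 f [ 0.3 -0.5 -0.4]
 shift [  0.2  -1.1 162.9] turn [-0.  0.  0.]
510 649 420.0 600.0 114.0
520 1001 330.0 599.0 115.0
530 82 330.0 455.0 114.0
550 97 513.0 600.0 95.0
```

Call:
servo_tool([
  [[0,-1,35],[0,0,0]],
  [[0,-1,70],[0,0,0]],
  [[0,-1,105],[0,0,0]],
  [[0,-1,135],[0,0,0]],
  [[0,-1,160],[0,0,0]],
])

```text
t: 3.5
ee_pos: [363.6, -306.4, 60.9]
orientation: [-1.958, -2.456, -0.0]
ft_force: [0.4, -1.2, -0.2]
width: 88.0
grasp_force: 0.0
```

Call:
servo_tool([
  [[0,0,3],[0,0,0]],
  [[0,0,3],[0,0,0]],
  [[0,0,3],[0,0,0]],
  [[0,0,3],[0,0,0]],
  [[0,0,3],[0,0,0]],
], grip=1)

```text
t: 3.92
ee_pos: [364.8, -307.8, 61.3]
orientation: [1.957, 2.453, -0.0]
ft_force: [-0.0, -0.0, 0.4]
width: 57.8
grasp_force: 0.0
```

Call:
servo_tool([
  [[0,0,0],[0,0,0]],
  [[0,0,0],[0,0,0]],
  [[0,0,0],[0,0,0]],
  [[0,0,0],[0,0,0]],
  [[0,0,0],[0,0,0]],
])

```text
t: 4.33
ee_pos: [364.0, -307.0, 60.0]
orientation: [1.959, 2.455, 0.0]
ft_force: [-0.9, 0.4, 5.7]
width: 31.8
grasp_force: 30.0
```

```bash
python3 - <<'E'
from h import *
go(364,-305,60,102.8)
b=np.array([584.4,1.5]); a=np.radians(-4.6); ux=np.array([np.cos(a),np.sin(a)]); uy=np.array([-ux[1],ux[0]])
for bx in(90,-150): print(bx,(b+bx*ux-9*uy).round(1))
E
```

```text
at [ 364. -307.   60.] psi 102.82 t 4.3 w 31.8 gf 30.0 f [-0.9  0.4  5.7]
 shift [2.  0.4 0. ] turn [0. 0. 0.]
90 [673.4 -14.7]
-150 [434.2   4.6]
```

Call:
servo_tool([
  [[0,0,-15],[0,0,0]],
  [[0,0,-45],[0,0,0]],
  [[0,0,-75],[0,0,0]],
  [[0,0,-105],[0,0,0]],
  [[0,0,-130],[0,0,0]],
])

```text
t: 4.75
ee_pos: [363.6, -306.6, 191.0]
orientation: [-1.959, -2.456, -0.0]
ft_force: [0.3, -0.5, -2.9]
width: 31.7
grasp_force: 30.0
```

Call:
servo_tool([
  [[10,16,0],[0,0,0]],
  [[25,41,0],[0,0,0]],
  [[40,67,0],[0,0,0]],
  [[55,93,0],[0,0,0]],
  [[72,122,0],[0,0,0]],
])

```text
t: 5.17
ee_pos: [466.8, -208.6, 189.2]
orientation: [-1.959, -2.454, 0.001]
ft_force: [0.1, -0.5, -3.2]
width: 32.0
grasp_force: 30.0
```

Call:
servo_tool([
  [[14,24,0],[0,0,0]],
  [[28,48,0],[0,0,0]],
  [[42,72,0],[0,0,0]],
  [[57,97,0],[0,0,0]],
  [[72,122,0],[0,0,0]],
])

```text
t: 5.58
ee_pos: [569.9, -111.0, 188.8]
orientation: [-1.958, -2.455, 0.001]
ft_force: [-0.3, 0.5, -2.3]
width: 31.6
grasp_force: 30.0
```

Call:
servo_tool([
  [[14,24,0],[0,0,0]],
  [[28,48,0],[0,0,0]],
  [[42,72,0],[0,0,0]],
  [[57,100,0],[0,0,0]],
  [[71,122,0],[0,0,0]],
])

```text
t: 6.0
ee_pos: [673.7, -14.5, 188.6]
orientation: [-1.958, -2.455, 0.001]
ft_force: [0.6, -0.1, -3.3]
width: 31.6
grasp_force: 30.0
```

Call:
servo_tool([
  [[0,0,0],[0,0,0.08]],
  [[0,0,0],[0,0,0.16]],
  [[0,0,0],[0,0,0.24]],
  [[0,0,0],[0,0,0.304]],
  [[0,0,0],[0,0,0.304]],
])

```text
t: 6.42
ee_pos: [672.2, -15.8, 188.4]
orientation: [-2.309, -2.127, 0.003]
ft_force: [0.0, -1.0, -3.6]
width: 31.8
grasp_force: 30.0
```

```bash
cat >> h.py <<'E'
def heels():
  for n in("top","side"):
    p,W=shot(n); q=W.reshape(-1,3); q=q[~np.isnan(q[:,0])]
    q=q[(q[:,0]>300)&(q[:,0]<680)&(q[:,1]>-95)&(q[:,1]<95)&(q[:,2]>58)&(q[:,2]<80)]
    g=np.zeros((400,300),np.uint8); ij=((q[:,:2]-[300,-150])).astype(int); g[ij[:,0],ij[:,1]]=1
    g=cv2.dilate(g,np.ones((5,5)))
    k,l,st,c=cv2.connectedComponentsWithStats(g)
    lab=l[ij[:,0],ij[:,1]]
    for i in range(1,k):
      if st[i][4]>200: rect(q[lab==i],(0,999),(-999,999),(0,999),n+" heel")
  return p
E
python3 - <<'E'
from h import *
go(673.4,-16.5,190,85.4)
p=heels()
W=cloud(p); m=[r for r in finder.silhouettes("scraper_c",p)]
for r in m[:2]:
    P=W[r["mask"]]; print(r["score"],np.nanmedian(P,0),np.nanpercentile(P[:,2],[2,98]))
cv2.imwrite("pics/c.png",cv2.resize(p["frame"],(800,600)))
E
```

```text
at [672.2 -15.8 188.4] psi 85.3 t 6.4 w 31.8 gf 30.0 f [ 0.  -1.  -3.6]
 shift [-0.6  1.3 -1.6] turn [-0.002  0.    -0.002]
side heel 188 c [517.5 -54.4] size [57.1 34.1] long-axis deg -10.7 z med/max [63.9 67.4]
side heel 175 c [596.1 -71.1] size [56.2 34.8] long-axis deg 6.0 z med/max [63.6 66.9]
side heel 183 c [598.5  -4.1] size [57.4 33.7] long-axis deg -3.6 z med/max [63.7 66.9]
0.7 [660.16879392  14.71619644 173.3624681 ] [130.79258173 218.75202469]
```

View pics/c.png

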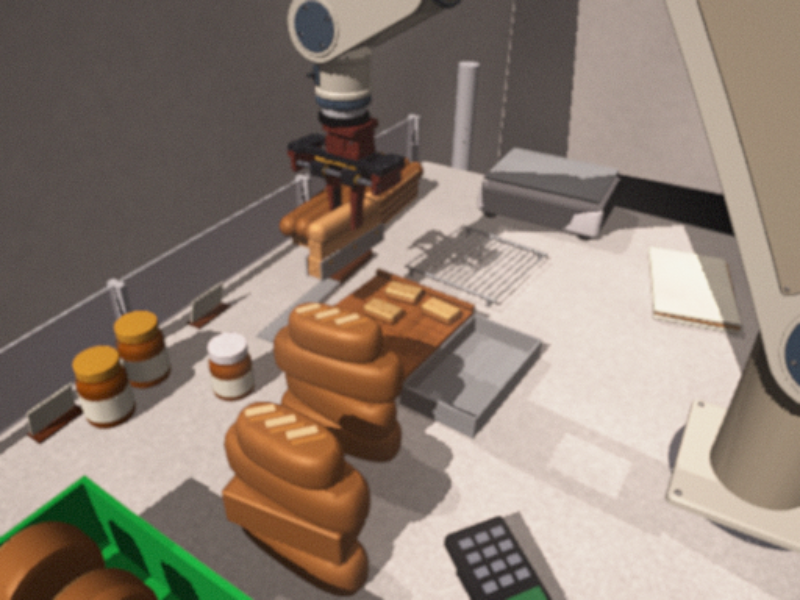

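The scraper is held level beyond the board at pixel (345,240), and the three heels haven't moved. I'll lower it and sweep.

Call:
servo_tool([
  [[-1,1,25],[0,0,0]],
  [[-1,1,50],[0,0,0]],
  [[-1,1,65],[0,0,0]],
  [[-1,1,75],[0,0,0]],
  [[-1,1,80],[0,0,0]],
])

```text
t: 6.98
ee_pos: [672.9, -17.1, 107.9]
orientation: [-2.306, -2.131, 0.003]
ft_force: [-0.4, 0.2, -2.9]
width: 31.8
grasp_force: 30.0
```

Call:
servo_tool([
  [[0,-12,0],[0,0,0]],
  [[0,-24,0],[0,0,0]],
  [[0,-36,0],[0,0,0]],
  [[0,-48,0],[0,0,0]],
  [[0,-60,0],[0,0,0]],
])

```text
t: 7.4
ee_pos: [614.6, -12.3, 110.7]
orientation: [2.307, 2.131, 0.002]
ft_force: [0.4, 0.0, -3.2]
width: 31.8
grasp_force: 30.0
```

Call:
servo_tool([
  [[0,-12,0],[0,0,0]],
  [[0,-24,0],[0,0,0]],
  [[0,-36,0],[0,0,0]],
  [[0,-48,0],[0,0,0]],
  [[0,-60,0],[0,0,0]],
])

```text
t: 7.82
ee_pos: [554.9, -7.5, 110.9]
orientation: [2.306, 2.13, 0.003]
ft_force: [0.3, 0.5, -3.6]
width: 32.4
grasp_force: 30.0
```

```bash
python3 - <<'E'
from h import *
go(434.2,3,108,85.4)
p=heels()
cv2.imwrite("pics/d.png",p["frame"][150:310,150:400].repeat(3,0).repeat(3,1))
E
```

```text
at [554.9  -7.5 110.9] psi 85.46 t 7.8 w 32.4 gf 30.0 f [ 0.3  0.5 -3.6]
 shift [   0.9 -121.2    2.5] turn [ 0.003 -0.     0.001]
side heel 668 c [509.3  -0.8] size [165.9  64.8] long-axis deg 83.8 z med/max [64.4 79.9]
```

View pics/d.png

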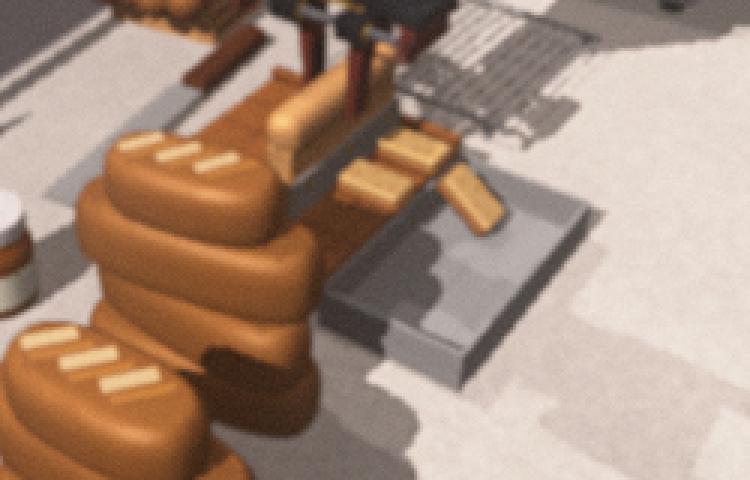

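Two heels sit against the scraper at crop pixels (375,185) and (415,150), and the third is tipping into the tray at (470,200). I'll keep sweeping.

Call:
servo_tool([
  [[0,-10,2],[0,0,0]],
  [[0,-20,2],[0,0,0]],
  [[0,-30,2],[0,0,0]],
  [[0,-40,2],[0,0,0]],
  [[0,-50,2],[0,0,0]],
])

```text
t: 8.33
ee_pos: [503.4, -3.4, 107.7]
orientation: [-2.308, -2.131, 0.0]
ft_force: [0.1, 0.4, -2.9]
width: 32.0
grasp_force: 30.0
```

Call:
servo_tool([
  [[0,-10,0],[0,0,0]],
  [[0,-20,0],[0,0,0]],
  [[0,-30,0],[0,0,0]],
  [[0,-40,0],[0,0,0]],
  [[0,-50,0],[0,0,0]],
])

```text
t: 8.75
ee_pos: [464.8, 0.6, 111.7]
orientation: [2.294, 2.122, 0.026]
ft_force: [17.0, 3.0, 5.8]
width: 39.0
grasp_force: 32.6
```

Call:
servo_tool([
  [[0,-6,0],[0,0,0]],
  [[0,-12,0],[0,0,0]],
  [[0,-18,0],[0,0,0]],
  [[0,-18,0],[0,0,0]],
  [[0,-18,0],[0,0,0]],
])

```text
t: 9.17
ee_pos: [444.0, 2.0, 110.7]
orientation: [2.298, 2.124, 0.019]
ft_force: [11.4, 2.1, 5.8]
width: 43.3
grasp_force: 32.0
```

Call:
servo_tool([
  [[0,0,-20],[0,0,0]],
  [[0,0,-40],[0,0,0]],
  [[0,0,-60],[0,0,0]],
  [[0,0,-80],[0,0,0]],
  [[0,0,-80],[0,0,0]],
])

```text
t: 9.58
ee_pos: [438.2, 2.0, 190.7]
orientation: [2.306, 2.128, 0.007]
ft_force: [1.1, -0.0, -2.4]
width: 34.5
grasp_force: 28.1
```

```bash
python3 - <<'E'
from h import *
go(434.2,3,108,85.4)
p,W=shot("side","e0.png")
for r in finder.silhouettes("heel1_c",p)[:6]:
    P=W[r["mask"]]; print(round(r["score"],2),np.nanmedian(P,0).round(),np.nanpercentile(P[:,2],[2,98]).round(), np.round(np.array(r["rect"])*[512,384,512,384]))
cv2.imwrite("pics/e.png",p["frame"][150:310,150:400].repeat(3,0).repeat(3,1))
E
```

```text
at [438.2   2.  190.7] psi 85.41 t 9.6 w 34.5 gf 28.1 f [ 1.1 -0.  -2.4]
 shift [ 0.7 -4.5 82.6] turn [ 0.006 -0.     0.   ]
0.56 [394. -39.  22.] [ 9. 25.] [324. 227.  21.  14.]
0.44 [493. 246.  84.] [ 52. 105.] [218. 261.  74.  45.]
```

View pics/e.png

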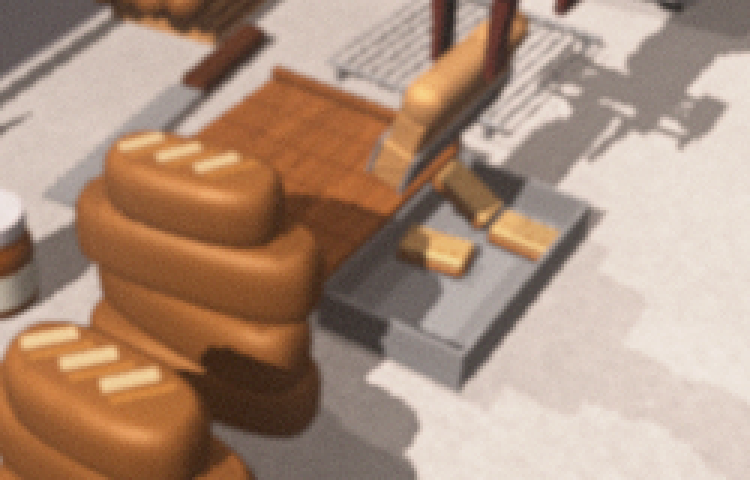

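All three heels are in the tray, at crop pixels (435,250), (520,235) and (465,195). The third may be leaning on the board edge. The scraper looks slightly tilted in the grip, so I'll check both in numbers.

```bash
python3 - <<'E'
from h import *
p,W=shot("side"); f=p["frame"].astype(int)
o=ctrl.get_obs(); print(o["width"],o["grasp_force"])
b=np.array([584.4,1.5]); a=np.radians(-4.6); M=np.array([[np.cos(a),np.sin(a)],[-np.sin(a),np.cos(a)]])
br=(f[...,2]-f[...,0]>35)
q=W[br&~np.isnan(W[...,0])]
L=(q[:,:2]-b)@M.T
m=(L[:,0]>-225)&(L[:,0]<-96)&(abs(L[:,1])<115)&(q[:,2]<100)
q=q[m];L=L[m]
ij=(L+[230,120]).astype(int); g=np.zeros((140,240),np.uint8); g[ij[:,0],ij[:,1]]=1; g=cv2.dilate(g,np.ones((5,5)))
k,l,st,c=cv2.connectedComponentsWithStats(g); lab=l[ij[:,0],ij[:,1]]
for i in range(1,k):
    s=lab==i
    if s.sum()>25: print(s.sum(),"bx",L[s,0].min().round(),L[s,0].max().round(),"by",L[s,1].min().round(),L[s,1].max().round(),"z",np.percentile(q[s,2],[2,50,98]).round())
# scraper
S=max(finder.silhouettes("scraper_c",p),key=lambda r:r["score"]); P=W[S["mask"]]; P=P[~np.isnan(P[:,0])]
print(S["score"],len(P)); L=(P[:,:2]-b)@M.T
for z in range(110,240,10):
    s=(P[:,2]>=z)&(P[:,2]<z+10)
    if s.sum()>5: print(z,s.sum(),"bx",np.percentile(L[s,0],[3,97]).round(),"by",np.percentile(L[s,1],[3,97]).round())
E
```

```text
34.14597523600203 28.097439967095852
586 bx -214.0 -97.0 by -111.0 -36.0 z [ 6. 26. 52.]
294 bx -168.0 -111.0 by -25.0 15.0 z [ 7. 22. 25.]
119 bx -101.0 -96.0 by -21.0 100.0 z [37. 44. 48.]
0.98 1201
110 61 bx [-142. -130.] by [-80.  63.]
120 101 bx [-145. -114.] by [-85.  65.]
130 105 bx [-147. -116.] by [-75.  64.]
140 174 bx [-149. -121.] by [-81.  64.]
150 87 bx [-149. -121.] by [-48.  63.]
160 58 bx [-152. -128.] by [-30.  62.]
170 65 bx [-159. -131.] by [-10.  62.]
180 111 bx [-162. -135.] by [-80.  62.]
190 204 bx [-162. -135.] by [-83.  60.]
200 202 bx [-155. -138.] by [-39.  56.]
```

Call:
servo_tool([
  [[-10,-2,0],[0,0,0]],
  [[-30,-6,0],[0,0,0]],
  [[-55,-12,0],[0,0,0]],
  [[-85,-18,0],[0,0,0]],
  [[-115,-24,0],[0,0,0]],
])

```text
t: 10.2
ee_pos: [402.1, -111.9, 186.5]
orientation: [-2.306, -2.131, 0.002]
ft_force: [0.4, 0.4, -3.7]
width: 34.3
grasp_force: 28.1
```

Call:
servo_tool([
  [[-30,-6,0],[0,0,0]],
  [[-60,-12,0],[0,0,0]],
  [[-90,-18,0],[0,0,0]],
  [[-110,-22,0],[0,0,0]],
  [[-120,-25,0],[0,0,0]],
])

```text
t: 10.62
ee_pos: [367.5, -230.6, 186.7]
orientation: [-2.31, -2.127, 0.001]
ft_force: [0.3, 0.1, -2.4]
width: 34.8
grasp_force: 28.1
```

```bash
python3 - <<'E'
from h import *
go(370,-230,100,85.4)
b=np.array([584.4,1.5]); a=np.radians(-4.6); M=np.array([[np.cos(a),np.sin(a)],[-np.sin(a),np.cos(a)]])
C=[]
for n in("top","side"):
    p,W=shot(n); f=p["frame"]; C.append(f[130:290,200:400])
    for r in finder.silhouettes("heel1_c",p)[:8]:
        P=W[r["mask"]]; P=P[~np.isnan(P[:,0])]
        if len(P)<10: continue
        L=(P[:,:2]-b)@M.T
        print(n,round(r["score"],2),len(P),"bx",np.percentile(L[:,0],[3,50,97]).round(),"by",np.percentile(L[:,1],[3,50,97]).round(),"z",np.percentile(P[:,2],[3,50,97]).round())
    q=W.reshape(-1,3); q=q[~np.isnan(q[:,0])]; L=(q[:,:2]-b)@M.T
    s=(L[:,0]>-215)&(L[:,0]<-104)&(abs(L[:,1])<106)&(q[:,2]>32)&(q[:,2]<80)
    print("high in tray",s.sum(), np.percentile(L[s],[5,95],axis=0).round() if s.sum() else "", q[s,2].max() if s.sum() else "")
S=max(finder.silhouettes("scraper_c",p),key=lambda r:r["score"]); P=W[S["mask"]]; P=P[~np.isnan(P[:,0])]
print("scraper z",np.percentile(P[:,2],[1,99]).round())
cv2.imwrite("pics/f.png",cv2.resize(np.hstack(C),(800,320)))
E
```

```text
at [ 367.5 -230.6  186.7] psi 85.29 t 10.6 w 34.8 gf 28.1 f [ 0.3  0.1 -2.4]
 shift [ 0.8  2.5 86.7] turn [-0.002 -0.    -0.002]
top 0.73 6283 bx [-95.  -3.  93.] by [-104.    0.  105.] z [41. 45. 56.]
top 0.53 311 bx [-217. -188. -160.] by [-84. -65. -48.] z [ 4. 21. 25.]
high in tray 211 [[-142.  -82.]
 [-104.  -50.]] 55.33227614347243
side 0.61 250 bx [-211. -187. -164.] by [-88. -57. -48.] z [ 7. 22. 25.]
high in tray 216 [[-145.  -80.]
 [-105.   18.]] 54.22114821539196
scraper z [  0. 203.]
```

View pics/f.png

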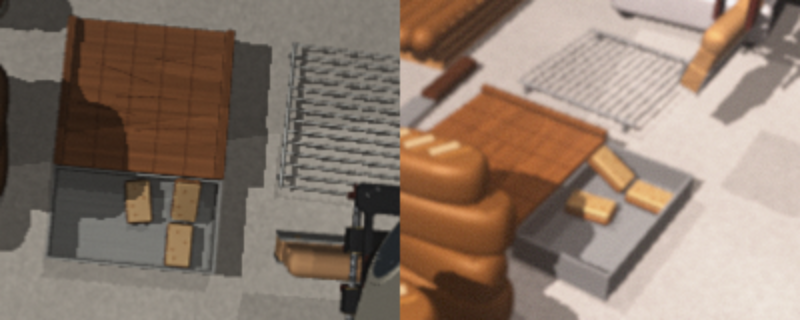

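The third heel leans from the board edge down into the tray, at top-view crop pixel (185,200). Its centre is about 30 mm from the tray centre and about 30 mm high, so it meets the limits. I'll straighten the scraper and set it down.

Call:
servo_tool([
  [[0,0,25],[0.06,0,0]],
  [[0,0,50],[0.12,0,0]],
  [[0,0,75],[0.17,0,0]],
  [[0,0,90],[0.17,0,0]],
  [[0,0,95],[0.17,0,0]],
])

```text
t: 11.28
ee_pos: [368.7, -226.5, 90.4]
orientation: [-2.208, -2.043, 0.176]
ft_force: [0.1, 0.0, -3.8]
width: 34.3
grasp_force: 28.2
```

```bash
python3 - <<'E'
from h import *
go(370,-230,80,85.4)
C=[]
p,W=shot("side"); f=p["frame"]
S=max(finder.silhouettes("scraper_c",p),key=lambda r:r["score"]); P=W[S["mask"]]; P=P[~np.isnan(P[:,0])]
print(S["score"],len(P))
for z in range(-5,120,10):
    s=(P[:,2]>=z)&(P[:,2]<z+10)
    if s.sum()>5: print(z,s.sum(),"x",np.percentile(P[s,0],[3,50,97]).round(),"y",np.percentile(P[s,1],[3,97]).round())
c=(np.array(S["rect"][:2])*[512,384]).astype(int); x0,y0=max(c[0]-60,0),max(c[1]-60,0)
cv2.imwrite("pics/g.png",cv2.resize(f[y0:y0+120,x0:x0+120],(600,600),interpolation=cv2.INTER_CUBIC))
E
```

```text
at [ 368.7 -226.5   90.4] psi 85.56 t 11.3 w 34.3 gf 28.2 f [ 0.1  0.  -3.8]
 shift [-3.4  3.3  9.9] turn [-0.173 -0.002  0.003]
0.69 811
-5 18 x [359. 363. 428.] y [-409. -303.]
15 48 x [358. 365. 393.] y [-305. -152.]
25 72 x [357. 365. 395.] y [-300. -152.]
35 78 x [355. 365. 392.] y [-304. -151.]
45 118 x [355. 363. 393.] y [-302. -152.]
55 61 x [359. 366. 388.] y [-273. -153.]
65 37 x [361. 371. 386.] y [-216. -153.]
75 43 x [352. 368. 385.] y [-270. -154.]
85 85 x [350. 361. 387.] y [-295. -154.]
95 225 x [348. 368. 383.] y [-286. -157.]
105 16 x [348. 364. 376.] y [-237. -161.]
115 7 x [347. 354. 356.] y [-233. -209.]
```

View pics/g.png

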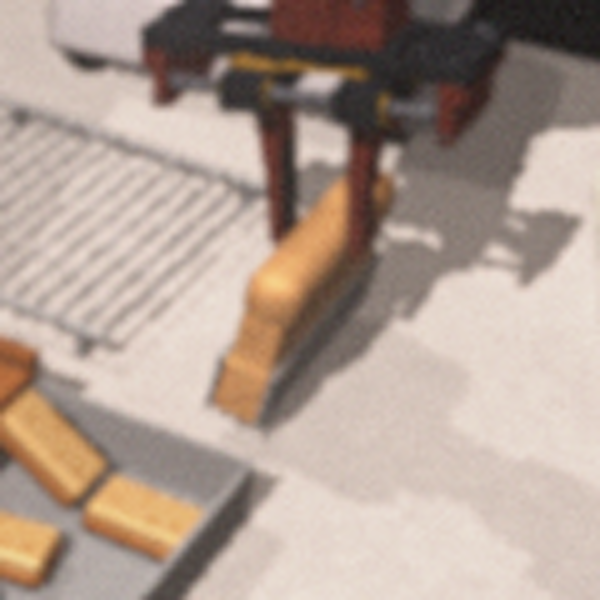

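The foot is about 14 mm above the counter, and the scraper still leans about 0.13 rad. I'll correct the lean and lower it.

Call:
servo_tool([
  [[0,0,2],[0.05,0,0]],
  [[0,0,4],[0.1,0,0]],
  [[0,0,6],[0.13,0,0]],
  [[0,0,8],[0.13,0,0]],
  [[0,0,9],[0.13,0,0]],
])

```text
t: 11.8
ee_pos: [368.2, -228.2, 84.5]
orientation: [-2.137, -1.974, 0.296]
ft_force: [0.1, 0.5, -3.9]
width: 34.4
grasp_force: 28.3
```

Call:
servo_tool([
  [[0,0,1],[0,0,0]],
  [[0,0,2],[0,0,0]],
  [[0,0,2],[0,0,0]],
])

```text
t: 12.05
ee_pos: [366.6, -228.1, 82.2]
orientation: [-2.136, -1.971, 0.297]
ft_force: [0.6, -0.5, -3.7]
width: 34.5
grasp_force: 28.3
```

Call:
servo_tool([
  [[0,0,1],[0,0,0]],
  [[0,0,2],[0,0,0]],
  [[0,0,2],[0,0,0]],
])

```text
t: 12.3
ee_pos: [366.1, -228.1, 79.9]
orientation: [-2.136, -1.971, 0.298]
ft_force: [0.0, 0.1, -4.0]
width: 34.3
grasp_force: 28.3
```

```bash
python3 - <<'E'
from h import *
go(370,-230,80,85.4)
p,W=shot("side"); f=p["frame"]
S=max(finder.silhouettes("scraper_c",p),key=lambda r:r["score"]); P=W[S["mask"]]; P=P[~np.isnan(P[:,0])]
for z in range(-5,120,10):
    s=(P[:,2]>=z)&(P[:,2]<z+10)
    if s.sum()>5: print(z,s.sum(),"x",np.percentile(P[s,0],[3,50,97]).round(),"y",np.percentile(P[s,1],[3,97]).round())
E
```

```text
at [ 366.1 -228.1   79.9] psi 85.4 t 12.3 w 34.3 gf 28.3 f [ 0.   0.1 -4. ]
 shift [-1.5  3.8 -1.3] turn [-0.3 -0.   0. ]
-5 12 x [352. 384. 420.] y [-377. -163.]
5 60 x [348. 354. 382.] y [-273. -153.]
15 86 x [347. 355. 384.] y [-292. -153.]
25 83 x [347. 354. 386.] y [-294. -153.]
35 129 x [349. 355. 384.] y [-300. -153.]
45 82 x [350. 357. 380.] y [-302. -156.]
55 50 x [351. 360. 382.] y [-285. -155.]
65 53 x [347. 361. 382.] y [-297. -155.]
75 75 x [348. 356. 382.] y [-291. -155.]
85 199 x [351. 366. 382.] y [-293. -158.]
95 13 x [363. 370. 375.] y [-181. -163.]
```

Call:
servo_tool([
  [[0,0,1],[0,0,0]],
  [[0,0,2],[0,0,0]],
  [[0,0,2],[0,0,0]],
])

```text
t: 12.65
ee_pos: [365.6, -228.0, 77.9]
orientation: [-2.135, -1.971, 0.298]
ft_force: [0.2, 0.4, -3.6]
width: 34.4
grasp_force: 28.3
```

Call:
servo_tool([
  [[0,0,1],[0,0,0]],
  [[0,0,1.5],[0,0,0]],
  [[0,0,1.5],[0,0,0]],
])

```text
t: 12.9
ee_pos: [365.4, -228.0, 77.1]
orientation: [-2.136, -1.971, 0.298]
ft_force: [-1.1, 1.8, 3.6]
width: 34.1
grasp_force: 29.0
```

Call:
servo_tool([
  [[0,0,1],[0,0,0]],
  [[0,0,1.5],[0,0,0]],
  [[0,0,1.5],[0,0,0]],
])

```text
t: 13.15
ee_pos: [365.1, -228.1, 76.9]
orientation: [-2.136, -1.971, 0.298]
ft_force: [-1.2, 3.6, 19.4]
width: 34.3
grasp_force: 30.7
```

Call:
servo_tool([
  [[0,0,-1],[0,0,0]],
  [[0,0,-1],[0,0,0]],
  [[0,0,-1],[0,0,0]],
  [[0,0,-1],[0,0,0]],
  [[0,0,-1],[0,0,0]],
], grip=-1)

```text
t: 13.57
ee_pos: [365.1, -228.1, 76.0]
orientation: [-2.135, -1.971, 0.298]
ft_force: [-0.4, 0.7, -0.2]
width: 64.1
grasp_force: 0.0
```

Call:
servo_tool([
  [[0,0,0],[0,0,0]],
  [[0,0,-10],[0,0,0]],
  [[0,0,-35],[0,0,0]],
  [[0,0,-65],[0,0,0]],
  [[0,0,-95],[0,0,0]],
])

```text
t: 13.98
ee_pos: [393.1, -230.1, 168.3]
orientation: [-2.135, -1.97, 0.298]
ft_force: [1.0, 0.3, 0.2]
width: 87.4
grasp_force: 0.0
```

Call:
servo_tool([
  [[0,0,-20],[-0.1,0,0]],
  [[0,0,-40],[-0.2,0,0]],
  [[0,0,-70],[-0.3,0,0]],
  [[0,0,-95],[-0.3,0,0]],
  [[0,0,-115],[-0.3,0,0]],
])

```text
t: 14.4
ee_pos: [426.8, -233.1, 279.9]
orientation: [2.307, 2.128, 0.002]
ft_force: [0.4, -0.6, 1.2]
width: 88.0
grasp_force: 0.0
```

Call:
servo_tool([
  [[0,0,0],[0,0,-0.1]],
  [[0,0,0],[0,0,-0.2]],
  [[0,0,0],[0,0,-0.3]],
  [[0,0,0],[0,0,-0.4]],
  [[0,0,0],[0,0,-0.5]],
])

```text
t: 14.82
ee_pos: [427.0, -232.9, 277.5]
orientation: [1.703, 2.64, 0.0]
ft_force: [0.1, -0.5, -0.2]
width: 88.0
grasp_force: 0.0
```

Call:
servo_tool([
  [[0,0,0],[0,0,-0.1]],
  [[0,0,0],[0,0,-0.2]],
  [[0,0,0],[0,0,-0.3]],
  [[0,0,0],[0,0,-0.4]],
  [[0,0,0],[0,0,-0.5]],
])

```text
t: 15.23
ee_pos: [427.0, -232.9, 277.5]
orientation: [0.997, 2.979, 0.0]
ft_force: [0.5, 0.9, -0.1]
width: 87.7
grasp_force: 0.0
```

```bash
python3 - <<'E'
from h import *
go(467.5,397.5,280,178)
p,W=shot("side"); f=p["frame"]
S=max(finder.silhouettes("scraper_c",p),key=lambda r:r["score"]); P=W[S["mask"]]; P=P[~np.isnan(P[:,0])]
print(S["score"],len(P))
for z in range(5,120,10):
    s=(P[:,2]>=z)&(P[:,2]<z+10)
    if s.sum()>5: print(z,s.sum(),"x",np.percentile(P[s,0],[3,50,97]).round(),"y",np.percentile(P[s,1],[3,97]).round())
E
```

```text
at [ 427.  -232.9  277.5] psi 143.01 t 15.2 w 87.7 gf 0.0 f [ 0.5  0.9 -0.1]
 shift [347.  527.9  -2.5] turn [ 0.     0.    -0.611]
0.73 918
5 70 x [345. 353. 380.] y [-303. -154.]
15 79 x [345. 353. 383.] y [-305. -152.]
25 95 x [346. 353. 384.] y [-304. -153.]
35 115 x [348. 354. 380.] y [-297. -154.]
45 72 x [350. 357. 380.] y [-295. -155.]
55 48 x [351. 362. 379.] y [-270. -155.]
65 66 x [346. 356. 381.] y [-284. -155.]
75 104 x [347. 353. 378.] y [-288. -156.]
85 261 x [351. 363. 377.] y [-295. -159.]
```

The scraper stands upright at (364,-229). Next I go to stack B.

Call:
servo_tool([
  [[0,0,0],[0,0,-0.1]],
  [[0,0,0],[0,0,-0.2]],
  [[0,0,0],[0,0,-0.3]],
  [[0,0,0],[0,0,-0.4]],
  [[0,0,0],[0,0,-0.5]],
])

```text
t: 15.75
ee_pos: [427.0, -232.9, 277.2]
orientation: [0.235, 3.133, 0.0]
ft_force: [-0.2, 1.1, 0.1]
width: 88.1
grasp_force: 0.0
```

Call:
servo_tool([
  [[0,0,0],[0,0,-0.1]],
  [[0,0,0],[0,0,-0.111]],
])

```text
t: 15.92
ee_pos: [427.0, -233.0, 277.2]
orientation: [0.061, 3.141, -0.0]
ft_force: [-0.4, -0.3, 0.1]
width: 88.0
grasp_force: 0.0
```

Call:
servo_tool([
  [[-1,32,0],[0,0,0]],
  [[-2,64,0],[0,0,0]],
  [[-3,96,0],[0,0,0]],
  [[-4,128,0],[0,0,0]],
  [[-5,158,0],[0,0,0]],
])

```text
t: 16.33
ee_pos: [438.1, -73.8, 277.1]
orientation: [0.072, 3.14, 0.0]
ft_force: [1.1, -0.4, -0.2]
width: 87.6
grasp_force: 0.0
```

Call:
servo_tool([
  [[-1,32,0],[0,0,0]],
  [[-2,64,0],[0,0,0]],
  [[-3,96,0],[0,0,0]],
  [[-4,128,0],[0,0,0]],
  [[-5,158,0],[0,0,0]],
])

```text
t: 16.75
ee_pos: [449.4, 84.1, 277.2]
orientation: [0.071, 3.14, 0.0]
ft_force: [-0.1, 0.2, 0.5]
width: 87.8
grasp_force: 0.0
```

Call:
servo_tool([
  [[-1,32,0],[0,0,0]],
  [[-2,64,0],[0,0,0]],
  [[-3,96,0],[0,0,0]],
  [[-4,128,0],[0,0,0]],
  [[-5,158,0],[0,0,0]],
])

```text
t: 17.17
ee_pos: [460.7, 241.9, 277.1]
orientation: [0.07, 3.141, 0.0]
ft_force: [0.3, -0.2, 0.2]
width: 87.7
grasp_force: 0.0
```

Call:
servo_tool([
  [[-1,32,0],[0,0,0]],
  [[-2,64,0],[0,0,0]],
  [[-3,96,0],[0,0,0]],
  [[-4,128,0],[0,0,0]],
  [[-4,157,0],[0,0,0]],
])

```text
t: 17.58
ee_pos: [471.0, 398.7, 277.0]
orientation: [0.07, 3.141, 0.0]
ft_force: [0.7, 0.5, 0.5]
width: 87.8
grasp_force: 0.0
```

```bash
python3 - <<'E'
from h import *
go(467.5,397.5,160,178)
p,W=shot("side"); P=W.reshape(-1,3); P=P[~np.isnan(P[:,0])]
B=((370,590),(310,480))
rect(P,*B,(190,215),"smallB crown");rect(P,*B,(112,138),"topB");rect(P,*B,(56,100),"tinB")
E
```

```text
at [471.  398.7 277. ] psi 177.43 t 17.6 w 87.8 gf 0.0 f [0.7 0.5 0.5]
 shift [  3.4  -1.4 117. ] turn [ 0.    0.   -0.01]
smallB crown 1836 c [466.1 400. ] size [118.   56.2] long-axis deg -2.6 z med/max [197.6 200.6]
topB 886 c [462.8 414.5] size [174.8  35.4] long-axis deg 7.5 z med/max [126.2 138. ]
tinB 1299 c [453.8 425.1] size [154.2  54.7] long-axis deg 28.5 z med/max [ 77.4 100. ]
```

Call:
servo_tool([
  [[3,-1,35],[0,0,0]],
  [[3,-1,70],[0,0,0]],
  [[3,-1,95],[0,0,0]],
  [[3,-1,110],[0,0,0]],
  [[3,-1,117],[0,0,0]],
])

```text
t: 18.05
ee_pos: [466.7, 394.7, 157.2]
orientation: [-0.069, -3.137, 0.004]
ft_force: [-0.4, -0.2, -0.2]
width: 87.4
grasp_force: 0.0
```

Call:
servo_tool([
  [[0,0,0],[0,0,0]],
  [[0,0,0],[0,0,0]],
  [[0,0,0],[0,0,0]],
  [[0,0,0],[0,0,0]],
  [[0,0,0],[0,0,0]],
], grip=1)

```text
t: 18.47
ee_pos: [468.9, 396.6, 161.3]
orientation: [0.063, 3.139, 0.003]
ft_force: [-0.6, 1.5, 3.0]
width: 62.1
grasp_force: 30.0
```

Call:
servo_tool([
  [[0,0,0],[0,0,0]],
  [[0,0,-10],[0,0,0]],
  [[0,0,-30],[0,0,0]],
  [[0,0,-50],[0,0,0]],
  [[0,0,-70],[0,0,0]],
])

```text
t: 18.88
ee_pos: [467.7, 395.4, 230.7]
orientation: [-0.063, -3.14, 0.002]
ft_force: [0.6, 0.3, -1.9]
width: 62.0
grasp_force: 30.0
```

```bash
python3 - <<'E'
from h import *
go(546,-356,260,178)
p,W=shot("side"); P=W.reshape(-1,3); P=P[~np.isnan(P[:,0])]
B=((370,590),(310,480))
rect(P,*B,(148,165),"topB crown");rect(P,*B,(112,138),"topB");rect(P,*B,(56,100),"tinB")
E
```

```text
at [467.7 395.4 230.7] psi 177.72 t 18.9 w 62.0 gf 30.0 f [ 0.6  0.3 -1.9]
 shift [-108.2 -747.7  -28.6] turn [-0.001 -0.001 -0.005]
topB crown 2574 c [466.3 394.8] size [171.1  60. ] long-axis deg -3.4 z med/max [155.9 159.7]
topB 866 c [462.5 414.5] size [174.9  36. ] long-axis deg 7.7 z med/max [126. 138.]
tinB 1296 c [454.3 425.1] size [154.7  53.9] long-axis deg 28.0 z med/max [ 77.5 100. ]
```

Call:
servo_tool([
  [[-2,-15,-10],[0,0,0]],
  [[-6,-45,-20],[0,0,0]],
  [[-11,-80,-29],[0,0,0]],
  [[-16,-115,-29],[0,0,0]],
  [[-21,-150,-29],[0,0,0]],
])

```text
t: 19.35
ee_pos: [482.5, 242.9, 258.7]
orientation: [-0.061, -3.141, 0.001]
ft_force: [0.8, 0.2, -1.8]
width: 61.9
grasp_force: 30.0
```

Call:
servo_tool([
  [[-5,-34,0],[0,0,0]],
  [[-10,-68,0],[0,0,0]],
  [[-15,-102,0],[0,0,0]],
  [[-20,-136,0],[0,0,0]],
  [[-24,-168,0],[0,0,0]],
])

```text
t: 19.77
ee_pos: [499.2, 73.7, 258.2]
orientation: [-0.063, -3.139, 0.001]
ft_force: [1.4, 0.7, -1.3]
width: 62.0
grasp_force: 30.0
```

Call:
servo_tool([
  [[-5,-34,0],[0,0,0]],
  [[-10,-68,0],[0,0,0]],
  [[-15,-102,0],[0,0,0]],
  [[-20,-136,0],[0,0,0]],
  [[-24,-168,0],[0,0,0]],
])

```text
t: 20.18
ee_pos: [516.4, -94.9, 258.2]
orientation: [-0.063, -3.139, 0.0]
ft_force: [0.4, 0.7, -1.7]
width: 62.1
grasp_force: 30.0
```

Call:
servo_tool([
  [[-5,-34,0],[0,0,0]],
  [[-10,-68,0],[0,0,0]],
  [[-15,-102,0],[0,0,0]],
  [[-20,-136,0],[0,0,0]],
  [[-24,-168,0],[0,0,0]],
])

```text
t: 20.6
ee_pos: [533.5, -263.5, 258.1]
orientation: [-0.063, -3.139, -0.001]
ft_force: [1.3, 0.8, -1.4]
width: 61.7
grasp_force: 30.0
```

Call:
servo_tool([
  [[-4,-30,0],[0,0,0]],
  [[-8,-55,0],[0,0,0]],
  [[-12,-80,0],[0,0,0]],
  [[-15,-94,0],[0,0,0]],
  [[-15,-94,0],[0,0,0]],
])

```text
t: 21.02
ee_pos: [545.4, -358.5, 257.9]
orientation: [-0.067, -3.14, 0.0]
ft_force: [-0.0, 0.5, -2.2]
width: 61.6
grasp_force: 30.0
```

Call:
servo_tool([
  [[0,0,35],[0,0,0]],
  [[0,0,70],[0,0,0]],
  [[0,0,105],[0,0,0]],
  [[0,0,140],[0,0,0]],
  [[0,0,170],[0,0,0]],
])

```text
t: 21.43
ee_pos: [544.9, -354.0, 86.5]
orientation: [-0.061, -3.139, -0.002]
ft_force: [0.5, -0.0, -2.2]
width: 62.0
grasp_force: 30.0
```

```bash
python3 - <<'E'
from h import *
go(546,-356,27,178)
p,W=shot("top"); P=W.reshape(-1,3); P=P[~np.isnan(P[:,0])]
rect(P,(430,670),(-430,-180),(14,24),"rack")
p,W=shot("side"); P=W.reshape(-1,3); P=P[~np.isnan(P[:,0])]
rect(P,(430,670),(-430,-280),(60,130),"small+")
for r in finder.silhouettes("smallB_c",p)[:3]: q=W[r["mask"]]; print(r["score"],np.nanmedian(q,0).round(),np.nanpercentile(q[:,2],[1,99]).round())
E
```

```text
at [ 544.9 -354.    86.5] psi 177.76 t 21.4 w 62.0 gf 30.0 f [ 0.5 -0.  -2.2]
 shift [-1.3 -2.1 59.5] turn [ 0.002 -0.002 -0.004]
rack 1102 c [ 556.5 -301.7] size [220.9 200.7] long-axis deg 83.5 z med/max [19.3 24. ]
small+ 688 c [ 536.2 -344.6] size [103.   91.1] long-axis deg -34.6 z med/max [107.5 129.5]
0.95 [ 518. -329.  107.] [ 76. 120.]
```

Call:
servo_tool([
  [[0,0,20],[0,0,0]],
  [[0,0,38],[0,0,0]],
  [[0,0,50],[0,0,0]],
  [[0,0,54],[0,0,0]],
  [[0,0,54],[0,0,0]],
])

```text
t: 22.0
ee_pos: [546.4, -355.7, 35.3]
orientation: [0.062, 3.141, 0.0]
ft_force: [-0.2, -0.2, -1.3]
width: 62.0
grasp_force: 30.0
```

Call:
servo_tool([
  [[0,0,1.5],[0,0,0]],
  [[0,0,3],[0,0,0]],
  [[0,0,3],[0,0,0]],
])

```text
t: 22.25
ee_pos: [546.7, -356.2, 32.7]
orientation: [0.062, 3.14, -0.001]
ft_force: [1.3, -1.2, -2.1]
width: 61.7
grasp_force: 30.0
```

Call:
servo_tool([
  [[0,0,1.5],[0,0,0]],
  [[0,0,3],[0,0,0]],
  [[0,0,3],[0,0,0]],
])

```text
t: 22.5
ee_pos: [546.2, -355.8, 28.7]
orientation: [-0.063, -3.141, -0.0]
ft_force: [0.5, -0.3, -1.5]
width: 62.0
grasp_force: 30.0
```

Call:
servo_tool([
  [[0,0,1],[0,0,0]],
  [[0,0,2],[0,0,0]],
  [[0,0,2],[0,0,0]],
])

```text
t: 22.75
ee_pos: [546.1, -355.8, 26.5]
orientation: [-0.062, -3.141, -0.0]
ft_force: [0.2, -0.5, -1.3]
width: 61.2
grasp_force: 30.0
```

Call:
servo_tool([
  [[0,0,1],[0,0,0]],
  [[0,0,2],[0,0,0]],
  [[0,0,2],[0,0,0]],
])

```text
t: 23.0
ee_pos: [546.3, -355.9, 25.3]
orientation: [0.062, 3.141, -0.0]
ft_force: [-1.5, 1.8, 3.1]
width: 62.1
grasp_force: 30.0
```

Call:
servo_tool([
  [[0,0,0],[0,0,0]],
  [[0,0,0],[0,0,0]],
  [[0,0,0],[0,0,0]],
  [[0,0,0],[0,0,0]],
  [[0,0,0],[0,0,0]],
], grip=-1)

```text
t: 23.42
ee_pos: [546.3, -355.9, 24.7]
orientation: [-0.063, -3.141, -0.0]
ft_force: [0.5, 0.0, 0.0]
width: 87.1
grasp_force: 0.0
```

Call:
servo_tool([
  [[0,0,-10],[0,0,0]],
  [[0,0,-45],[0,0,0]],
  [[0,0,-85],[0,0,0]],
  [[0,0,-120],[0,0,0]],
  [[0,0,-155],[0,0,0]],
])

```text
t: 23.83
ee_pos: [546.2, -355.8, 182.3]
orientation: [0.062, 3.14, -0.001]
ft_force: [0.8, 0.3, -0.1]
width: 88.0
grasp_force: 0.0
```

Call:
servo_tool([
  [[3,20,-30],[0,0,0]],
  [[8,50,-55],[0,0,0]],
  [[12,85,-65],[0,0,0]],
  [[18,120,-75],[0,0,0]],
  [[23,155,-75],[0,0,0]],
])

```text
t: 24.25
ee_pos: [530.0, -199.2, 258.1]
orientation: [0.063, 3.136, -0.003]
ft_force: [0.0, -0.9, 0.5]
width: 88.0
grasp_force: 0.0
```

Call:
servo_tool([
  [[5,38,0],[0,0,0]],
  [[10,76,0],[0,0,0]],
  [[16,114,0],[0,0,0]],
  [[22,152,0],[0,0,0]],
  [[28,188,0],[0,0,0]],
])

```text
t: 24.67
ee_pos: [508.3, -9.3, 255.7]
orientation: [0.063, 3.14, 0.0]
ft_force: [1.1, -0.7, 0.5]
width: 87.4
grasp_force: 0.0
```

Call:
servo_tool([
  [[5,38,0],[0,0,0]],
  [[10,76,0],[0,0,0]],
  [[16,114,0],[0,0,0]],
  [[22,152,0],[0,0,0]],
  [[28,188,0],[0,0,0]],
])

```text
t: 25.08
ee_pos: [487.8, 179.8, 255.7]
orientation: [0.062, 3.14, 0.001]
ft_force: [-0.6, 0.1, -0.4]
width: 87.7
grasp_force: 0.0
```

Call:
servo_tool([
  [[6,40,0],[0,0,0]],
  [[12,80,0],[0,0,0]],
  [[20,120,0],[0,0,0]],
  [[27,160,0],[0,0,0]],
  [[32,194,0],[0,0,0]],
])

```text
t: 25.5
ee_pos: [463.2, 375.6, 255.7]
orientation: [0.061, 3.14, 0.001]
ft_force: [-0.0, 0.9, 0.6]
width: 88.0
grasp_force: 0.0
```

Call:
servo_tool([
  [[1,15,0],[0,0,0]],
  [[1,20,0],[0,0,0]],
  [[1,20,0],[0,0,0]],
])

```text
t: 25.75
ee_pos: [463.8, 393.4, 254.9]
orientation: [0.06, 3.141, -0.0]
ft_force: [0.0, -0.6, -0.5]
width: 87.7
grasp_force: 0.0
```

```bash
python3 - <<'E'
from h import *
go(468,393.5,112,177.3)
p,W=shot("top"); P=W.reshape(-1,3); P=P[~np.isnan(P[:,0])]
rect(P,(430,670),(-430,-280),(30,75),"small on rack")
E
```

```text
at [463.8 393.4 254.9] psi 177.81 t 25.8 w 87.7 gf 0.0 f [ 0.  -0.6 -0.5]
 shift [ -4.1   0.3 142.9] turn [-0.     0.     0.009]
small on rack 976 c [ 545.9 -351.8] size [125.7  55.5] long-axis deg -1.5 z med/max [60.8 67.6]
```

Call:
servo_tool([
  [[-4,0,35],[0,0,0.009]],
  [[-4,0,70],[0,0,0.009]],
  [[-4,0,105],[0,0,0.009]],
  [[-4,0,130],[0,0,0.009]],
  [[-4,0,142],[0,0,0.009]],
])

```text
t: 26.22
ee_pos: [466.8, 389.3, 109.6]
orientation: [-0.08, -3.136, 0.006]
ft_force: [-0.4, -0.4, 0.0]
width: 88.0
grasp_force: 0.0
```

Call:
servo_tool([
  [[0,0,0],[0,0,0]],
  [[0,0,0],[0,0,0]],
  [[0,0,0],[0,0,0]],
  [[0,0,0],[0,0,0]],
  [[0,0,0],[0,0,0]],
], grip=1)

```text
t: 26.63
ee_pos: [469.2, 393.3, 114.9]
orientation: [0.076, 3.138, 0.003]
ft_force: [2.0, -2.1, 6.0]
width: 65.9
grasp_force: 30.0
```

Call:
servo_tool([
  [[0,0,0],[0,0,0]],
  [[0,0,-10],[0,0,0]],
  [[0,0,-30],[0,0,0]],
  [[0,0,-55],[0,0,0]],
  [[0,0,-80],[0,0,0]],
])

```text
t: 27.05
ee_pos: [467.1, 392.6, 193.7]
orientation: [-0.076, -3.139, 0.001]
ft_force: [1.0, 0.6, -4.0]
width: 65.8
grasp_force: 30.0
```

```bash
python3 - <<'E'
from h import *
go(557,-256,250,177.3)
p,W=shot("side"); P=W.reshape(-1,3); P=P[~np.isnan(P[:,0])]
B=((370,590),(310,480))
rect(P,*B,(97,112),"tin top");rect(P,*B,(8,36),"base")
E
```

```text
at [467.1 392.6 193.7] psi 177.22 t 27.1 w 65.8 gf 30.0 f [ 1.   0.6 -4. ]
 shift [-121.2 -643.5  -55.9] turn [-0.001 -0.001 -0.001]
tin top 2758 c [467.1 400.6] size [145.7  66.2] long-axis deg 6.5 z med/max [104.  107.6]
base 669 c [453.8 421.6] size [162.3  35.2] long-axis deg 8.7 z med/max [23.8 36. ]
```

Call:
servo_tool([
  [[0,0,-25],[0,0,0]],
  [[0,0,-56],[0,0,0]],
  [[-4,-20,-56],[0,0,0]],
  [[-10,-53,-56],[0,0,0]],
  [[-17,-90,-56],[0,0,0]],
])

```text
t: 27.52
ee_pos: [480.2, 302.4, 249.3]
orientation: [0.072, 3.14, 0.002]
ft_force: [0.8, -0.6, -3.4]
width: 65.7
grasp_force: 30.0
```

Call:
servo_tool([
  [[-7,-36,0],[0,0,0]],
  [[-14,-72,0],[0,0,0]],
  [[-21,-108,0],[0,0,0]],
  [[-28,-144,0],[0,0,0]],
  [[-34,-180,0],[0,0,0]],
])

```text
t: 27.93
ee_pos: [505.3, 119.2, 248.8]
orientation: [0.076, 3.141, 0.0]
ft_force: [0.5, -0.7, -4.2]
width: 66.1
grasp_force: 30.0
```

Call:
servo_tool([
  [[-7,-36,0],[0,0,0]],
  [[-14,-72,0],[0,0,0]],
  [[-21,-108,0],[0,0,0]],
  [[-28,-144,0],[0,0,0]],
  [[-34,-180,0],[0,0,0]],
])

```text
t: 28.35
ee_pos: [530.6, -62.3, 248.8]
orientation: [0.076, 3.141, 0.0]
ft_force: [-0.7, 0.2, -3.3]
width: 65.6
grasp_force: 30.0
```

Call:
servo_tool([
  [[-7,-36,0],[0,0,0]],
  [[-14,-72,0],[0,0,0]],
  [[-21,-108,0],[0,0,0]],
  [[-28,-144,0],[0,0,0]],
  [[-34,-178,0],[0,0,0]],
])

```text
t: 28.77
ee_pos: [556.0, -241.9, 248.6]
orientation: [-0.077, -3.141, -0.0]
ft_force: [-0.1, -0.1, -3.4]
width: 66.1
grasp_force: 30.0
```

Call:
servo_tool([
  [[-1,-5,0],[0,0,0]],
  [[-1,-5,30],[0,0,0]],
  [[-1,-5,65],[0,0,0]],
  [[-1,-5,100],[0,0,0]],
  [[-1,-5,135],[0,0,0]],
])

```text
t: 29.18
ee_pos: [556.7, -244.7, 112.6]
orientation: [0.077, 3.14, 0.0]
ft_force: [0.7, -0.0, -3.4]
width: 65.6
grasp_force: 30.0
```

Call:
servo_tool([
  [[0,0,30],[0,0,0]],
  [[0,0,50],[0,0,0]],
  [[0,0,65],[0,0,0]],
  [[0,0,70],[0,0,0]],
  [[0,0,74],[0,0,0]],
])

```text
t: 29.6
ee_pos: [556.5, -244.5, 38.9]
orientation: [-0.076, -3.139, -0.001]
ft_force: [1.5, -0.7, -3.1]
width: 65.9
grasp_force: 30.0
```

```bash
python3 - <<'E'
from h import *
go(557,-246,33,177.3)
E
```

```text
at [ 556.5 -244.5   38.9] psi 177.22 t 29.6 w 65.9 gf 30.0 f [ 1.5 -0.7 -3.1]
 shift [-0.6 -1.5  5.9] turn [ 0.001 -0.002 -0.001]
```

Lower in small steps until contact.

Call:
servo_tool([
  [[0,0,2],[0,0,0]],
  [[0,0,4],[0,0,0]],
  [[0,0,4],[0,0,0]],
])

```text
t: 29.85
ee_pos: [557.5, -245.4, 36.6]
orientation: [0.077, 3.139, -0.001]
ft_force: [-0.6, 0.7, -3.0]
width: 65.9
grasp_force: 30.0
```

Call:
servo_tool([
  [[0,0,1],[0,0,0]],
  [[0,0,2],[0,0,0]],
  [[0,0,2],[0,0,0]],
])

```text
t: 30.1
ee_pos: [557.1, -245.4, 34.2]
orientation: [0.077, 3.14, -0.0]
ft_force: [-0.6, -0.7, -3.6]
width: 65.6
grasp_force: 30.0
```

Call:
servo_tool([
  [[0,0,1],[0,0,0]],
  [[0,0,2],[0,0,0]],
  [[0,0,2],[0,0,0]],
])

```text
t: 30.35
ee_pos: [556.8, -245.2, 31.6]
orientation: [-0.077, -3.14, -0.0]
ft_force: [-0.0, 0.6, -3.6]
width: 65.7
grasp_force: 30.0
```

Call:
servo_tool([
  [[0,0,1],[0,0,0]],
  [[0,0,1.5],[0,0,0]],
  [[0,0,1.5],[0,0,0]],
])

```text
t: 30.6
ee_pos: [556.9, -245.3, 30.9]
orientation: [-0.077, -3.141, -0.0]
ft_force: [-2.0, 1.1, 3.5]
width: 66.0
grasp_force: 30.0
```

Call:
servo_tool([
  [[0,0,0],[0,0,0]],
  [[0,0,0],[0,0,0]],
  [[0,0,0],[0,0,0]],
  [[0,0,0],[0,0,0]],
  [[0,0,0],[0,0,0]],
], grip=-1)

```text
t: 31.02
ee_pos: [557.1, -245.3, 30.3]
orientation: [0.077, 3.14, -0.0]
ft_force: [-0.5, 0.5, -0.2]
width: 87.8
grasp_force: 0.0
```

Call:
servo_tool([
  [[0,0,-10],[0,0,0]],
  [[0,0,-45],[0,0,0]],
  [[0,0,-85],[0,0,0]],
  [[0,0,-120],[0,0,0]],
  [[0,0,-155],[0,0,0]],
])

```text
t: 31.43
ee_pos: [556.8, -245.2, 187.7]
orientation: [0.077, 3.14, -0.0]
ft_force: [0.3, 0.8, 0.1]
width: 88.0
grasp_force: 0.0
```

Call:
servo_tool([
  [[0,0,-30],[0,0,0]],
  [[4,20,-65],[0,0,0]],
  [[8,50,-70],[0,0,0]],
  [[15,85,-70],[0,0,0]],
  [[22,120,-70],[0,0,0]],
])

```text
t: 31.85
ee_pos: [540.9, -123.6, 257.2]
orientation: [0.079, 3.138, -0.001]
ft_force: [0.2, 0.4, -0.1]
width: 87.8
grasp_force: 0.0
```

Call:
servo_tool([
  [[7,38,0],[0,0,0]],
  [[14,76,0],[0,0,0]],
  [[21,114,0],[0,0,0]],
  [[28,152,0],[0,0,0]],
  [[35,185,0],[0,0,0]],
])

```text
t: 32.27
ee_pos: [514.2, 64.3, 256.2]
orientation: [0.076, 3.14, 0.001]
ft_force: [0.2, 0.2, 0.1]
width: 87.9
grasp_force: 0.0
```

Call:
servo_tool([
  [[7,38,0],[0,0,0]],
  [[14,76,0],[0,0,0]],
  [[21,114,0],[0,0,0]],
  [[28,152,0],[0,0,0]],
  [[35,185,0],[0,0,0]],
])

```text
t: 32.68
ee_pos: [488.3, 250.9, 256.2]
orientation: [0.076, 3.14, 0.001]
ft_force: [-0.3, -0.4, -0.2]
width: 87.7
grasp_force: 0.0
```

```bash
python3 - <<'E'
from h import *
go(467.1,400,60,186.5)
p,W=shot("top"); P=W.reshape(-1,3); P=P[~np.isnan(P[:,0])]
rect(P,(430,670),(-430,-295),(30,75),"small on rack")
rect(P,(430,670),(-290,-180),(30,85),"top on rack")
rect(P,(370,590),(310,480),(97,112),"tin top")
p,W=shot("side"); P=W.reshape(-1,3); P=P[~np.isnan(P[:,0])]
rect(P,(370,590),(310,480),(97,112),"tin top")
E
```

```text
at [488.3 250.9 256.2] psi 177.24 t 32.7 w 87.7 gf 0.0 f [-0.3 -0.4 -0.2]
 shift [ 28.6 147.7 196.3] turn [ 0.001  0.001 -0.162]
small on rack 982 c [ 546.1 -352.3] size [126.3  55.3] long-axis deg -2.5 z med/max [61. 68.]
top on rack 1575 c [ 556.3 -244. ] size [177.9  64.5] long-axis deg -3.3 z med/max [70.6 78.1]
tin top 651 c [434.5 396.4] size [74.6 65.8] long-axis deg 6.2 z med/max [104.  109.1]
tin top 2763 c [467.5 400.3] size [146.1  65.6] long-axis deg 7.0 z med/max [104.  107.7]
```

Call:
servo_tool([
  [[6,30,0],[0,0,-0.06]],
  [[12,60,0],[0,0,-0.12]],
  [[18,95,0],[0,0,-0.165]],
  [[24,125,0],[0,0,-0.165]],
  [[29,147,0],[0,0,-0.165]],
])

```text
t: 33.2
ee_pos: [466.9, 398.5, 256.0]
orientation: [-0.183, 3.136, 0.001]
ft_force: [0.3, 0.2, -0.6]
width: 87.8
grasp_force: 0.0
```

Call:
servo_tool([
  [[0,0,20],[0,0,0]],
  [[0,0,50],[0,0,0]],
  [[0,0,80],[0,0,0]],
  [[0,0,90],[0,0,0]],
  [[0,0,90],[0,0,0]],
])

```text
t: 33.62
ee_pos: [465.9, 395.1, 163.0]
orientation: [0.182, -3.132, 0.005]
ft_force: [-0.1, 0.0, 0.0]
width: 87.6
grasp_force: 0.0
```

```bash
python3 - <<'E'
from h import *
go(467.3,399.8,62,186.7)
E
```

```text
at [465.9 395.1 163. ] psi -173.37 t 33.6 w 87.6 gf 0.0 f [-0.1  0.   0. ]
 shift [ -2.4   4.8 101. ] turn [-0.003 -0.005 -0.001]
```

Call:
servo_tool([
  [[0,1,30],[0,0,0]],
  [[0,1,60],[0,0,0]],
  [[0,1,85],[0,0,0]],
  [[0,1,98],[0,0,0]],
  [[0,1,103],[0,0,0]],
])

```text
t: 34.03
ee_pos: [467.1, 397.4, 61.7]
orientation: [0.182, -3.135, 0.001]
ft_force: [-0.8, -0.3, 0.5]
width: 88.0
grasp_force: 0.0
```

Call:
servo_tool([
  [[0,0,0],[0,0,0]],
  [[0,0,0],[0,0,0]],
  [[0,0,0],[0,0,0]],
  [[0,0,0],[0,0,0]],
  [[0,0,0],[0,0,0]],
], grip=1)

```text
t: 34.45
ee_pos: [468.0, 398.8, 64.0]
orientation: [-0.182, 3.134, 0.003]
ft_force: [0.7, 0.8, 6.7]
width: 63.7
grasp_force: 30.0
```

Call:
servo_tool([
  [[0,0,0],[0,0,0]],
  [[0,0,-10],[0,0,0]],
  [[0,0,-30],[0,0,0]],
  [[0,0,-50],[0,0,0]],
  [[0,0,-80],[0,0,0]],
])

```text
t: 34.87
ee_pos: [465.5, 396.6, 141.6]
orientation: [0.182, -3.133, 0.004]
ft_force: [-0.0, -0.6, -2.7]
width: 64.3
grasp_force: 30.0
```

```bash
python3 - <<'E'
from h import *
go(584.4,1.5,255,175.4)
p,W=shot("side"); P=W.reshape(-1,3); P=P[~np.isnan(P[:,0])]
B=((370,590),(310,480))
rect(P,*B,(44,60),"base crown");rect(P,*B,(8,36),"base")
E
```

```text
at [465.5 396.6 141.6] psi -173.34 t 34.9 w 64.3 gf 30.0 f [-0.  -0.6 -2.7]
 shift [ -71.8 -406.5 -112.6] turn [-0.003 -0.004  0.196]
base crown 2349 c [464. 399.] size [171.2  58.6] long-axis deg -3.9 z med/max [51.9 56.6]
base 699 c [458.1 420. ] size [169.5  37.6] long-axis deg 7.6 z med/max [23.9 36. ]
```

Call:
servo_tool([
  [[0,0,-25],[0,0,0]],
  [[0,0,-60],[0,0,0]],
  [[0,0,-90],[0,0,0]],
  [[0,0,-113],[0,0,0]],
  [[0,0,-113],[0,0,0]],
])

```text
t: 35.33
ee_pos: [469.0, 399.5, 261.2]
orientation: [-0.182, 3.129, 0.008]
ft_force: [0.7, 1.0, -2.6]
width: 64.1
grasp_force: 30.0
```

Call:
servo_tool([
  [[-3,-15,0],[0,0,0]],
  [[-8,-45,0],[0,0,0]],
  [[-14,-80,0],[0,0,0]],
  [[-20,-115,0],[0,0,0]],
  [[-26,-150,0],[0,0,0]],
])

```text
t: 35.75
ee_pos: [509.0, 249.2, 252.9]
orientation: [0.183, -3.133, 0.003]
ft_force: [0.5, -0.3, -3.4]
width: 64.3
grasp_force: 30.0
```

Call:
servo_tool([
  [[-6,-35,0],[0,0,0]],
  [[-12,-70,0],[0,0,0]],
  [[-18,-105,0],[0,0,0]],
  [[-25,-140,0],[0,0,0]],
  [[-31,-175,0],[0,0,0]],
])

```text
t: 36.17
ee_pos: [560.0, 78.9, 253.0]
orientation: [0.182, -3.132, 0.001]
ft_force: [0.4, 0.3, -3.5]
width: 63.7
grasp_force: 30.0
```

Call:
servo_tool([
  [[-5,-28,0],[0,0,0.06]],
  [[-10,-55,0],[0,0,0.12]],
  [[-14,-75,0],[0,0,0.19]],
  [[-15,-81,0],[0,0,0.196]],
  [[-15,-81,0],[0,0,0.196]],
])

```text
t: 36.58
ee_pos: [584.5, 1.0, 253.3]
orientation: [-0.128, -3.136, 0.001]
ft_force: [1.1, 0.2, -2.0]
width: 63.6
grasp_force: 30.0
```

Call:
servo_tool([
  [[0,0,30],[0,0,0]],
  [[0,0,65],[0,0,0]],
  [[0,0,100],[0,0,0]],
  [[0,0,130],[0,0,0]],
  [[0,0,150],[0,0,0]],
])

```text
t: 37.0
ee_pos: [582.5, 4.2, 101.5]
orientation: [-0.121, -3.134, -0.0]
ft_force: [-0.4, -0.2, -1.9]
width: 64.2
grasp_force: 30.0
```

```bash
python3 - <<'E'
from h import *
go(584.4,1.5,58,175.4)
p,W=shot("side","i0.png")
for q in("tin_c",):
  for r in finder.silhouettes(q,p)[:2]: P=W[r["mask"]]; print(r["score"],np.nanmedian(P,0).round(),np.nanpercentile(P,[2,98],axis=0).round().tolist())
P=W.reshape(-1,3); P=P[~np.isnan(P[:,0])]
B=((370,590),(310,480))
rect(P,*B,(44,60),"base crown");rect(P,*B,(8,36),"base")
E
```

```text
at [582.5   4.2 101.5] psi 175.59 t 37.0 w 64.2 gf 30.0 f [-0.4 -0.2 -1.9]
 shift [-2.3 -2.5 43.4] turn [-0.    -0.005  0.003]
0.65 [551.  31. 131.] [[510.0, -20.0, 95.0], [652.0, 41.0, 145.0]]
base crown 2493 c [464.  398.7] size [171.2  59.4] long-axis deg -6.1 z med/max [51.8 55.8]
base 697 c [458.2 420.3] size [169.4  38.2] long-axis deg 7.5 z med/max [24.2 35.9]
```

Call:
servo_tool([
  [[0,0,15],[0,0,0]],
  [[0,0,30],[0,0,0]],
  [[0,0,38],[0,0,0]],
  [[0,0,40],[0,0,0]],
  [[0,0,40],[0,0,0]],
])

```text
t: 37.52
ee_pos: [585.6, 3.3, 65.6]
orientation: [-0.124, -3.139, -0.0]
ft_force: [1.1, 0.4, -2.3]
width: 63.9
grasp_force: 30.0
```

Call:
servo_tool([
  [[0,0,1.5],[0,0,0]],
  [[0,0,3],[0,0,0]],
  [[0,0,3],[0,0,0]],
])

```text
t: 37.77
ee_pos: [586.0, 3.0, 62.9]
orientation: [0.125, 3.138, 0.0]
ft_force: [0.6, 0.1, -2.3]
width: 63.8
grasp_force: 30.0
```

Call:
servo_tool([
  [[0,0,1],[0,0,0]],
  [[0,0,2],[0,0,0]],
  [[0,0,2],[0,0,0]],
])

```text
t: 38.02
ee_pos: [585.6, 2.9, 60.3]
orientation: [-0.125, -3.139, 0.0]
ft_force: [-0.8, 0.2, -1.7]
width: 63.8
grasp_force: 30.0
```

Call:
servo_tool([
  [[0,0,1],[0,0,0]],
  [[0,0,2],[0,0,0]],
  [[0,0,2],[0,0,0]],
])

```text
t: 38.27
ee_pos: [585.5, 3.0, 58.0]
orientation: [-0.125, -3.139, -0.0]
ft_force: [0.8, 0.5, -2.4]
width: 63.9
grasp_force: 30.0
```

Call:
servo_tool([
  [[0,0,1],[0,0,0]],
  [[0,0,1.5],[0,0,0]],
  [[0,0,1.5],[0,0,0]],
])

```text
t: 38.52
ee_pos: [585.7, 2.9, 57.1]
orientation: [0.125, 3.139, 0.0]
ft_force: [-2.3, -0.2, 1.4]
width: 63.8
grasp_force: 30.0
```

Call:
servo_tool([
  [[0,0,1],[0,0,0]],
  [[0,0,1.5],[0,0,0]],
  [[0,0,1.5],[0,0,0]],
])

```text
t: 38.77
ee_pos: [585.6, 2.9, 57.0]
orientation: [0.125, 3.139, 0.0]
ft_force: [-7.1, -1.0, 16.1]
width: 63.9
grasp_force: 30.0
```

Call:
servo_tool([
  [[0,0,-1],[0,0,0]],
  [[0,0,-1],[0,0,0]],
  [[0,0,-1],[0,0,0]],
  [[0,0,-1],[0,0,0]],
  [[0,0,-1],[0,0,0]],
], grip=-1)

```text
t: 39.18
ee_pos: [585.6, 3.0, 56.0]
orientation: [-0.125, -3.139, 0.0]
ft_force: [-0.1, 0.7, 0.5]
width: 87.7
grasp_force: 0.0
```

Call:
servo_tool([
  [[0,0,0],[0,0,0]],
  [[0,0,-10],[0,0,0]],
  [[0,0,-40],[0,0,0]],
  [[0,0,-75],[0,0,0]],
  [[0,0,-105],[0,0,0]],
])

```text
t: 39.6
ee_pos: [585.6, 3.0, 163.2]
orientation: [-0.125, -3.139, -0.0]
ft_force: [0.8, -0.5, -0.5]
width: 87.9
grasp_force: 0.0
```

Call:
servo_tool([
  [[1,-25,0],[0,0,-0.03]],
  [[2,-50,0],[0,0,-0.03]],
  [[3,-80,0],[0,0,-0.03]],
  [[4,-110,0],[0,0,-0.03]],
  [[5,-130,0],[0,0,-0.03]],
])

```text
t: 40.02
ee_pos: [570.1, -128.3, 162.2]
orientation: [0.079, 3.14, -0.001]
ft_force: [0.3, 0.3, -1.0]
width: 88.0
grasp_force: 0.0
```

Call:
servo_tool([
  [[1,-30,0],[0,0,0]],
  [[2,-60,0],[0,0,0]],
  [[3,-90,0],[0,0,0]],
  [[4,-115,0],[0,0,0]],
  [[4,-120,0],[0,0,0]],
])

```text
t: 40.43
ee_pos: [560.1, -249.5, 162.2]
orientation: [0.082, 3.139, -0.002]
ft_force: [-0.5, 0.4, -0.4]
width: 87.7
grasp_force: 0.0
```

```bash
python3 - <<'E'
from h import *
go(557,-245.3,31,177.3)
A=[]
for n in("top","side"):
    p,W=shot(n,"j_%s.png"%n); P=W.reshape(-1,3); P=P[~np.isnan(P[:,0])]; A.append(P)
    rect(P,(480,690),(-90,90),(90,104),n+" tin top")
    rect(P,(370,590),(310,480),(40,60),n+" base crown");rect(P,(370,590),(310,480),(8,36),n+" base")
P=np.vstack(A); rect(P,(370,590),(310,480),(8,36),"both base")
E
```

```text
at [ 560.1 -249.5  162.2] psi 176.99 t 40.4 w 87.7 gf 0.0 f [-0.5  0.4 -0.4]
 shift [  3.5   4.2 131.1] turn [-0.001  0.001 -0.005]
top tin top 1415 c [586.5   4.4] size [145.5  64. ] long-axis deg -4.4 z med/max [ 96.9 103.4]
top base crown 1352 c [466.7 396.3] size [176.4  63.4] long-axis deg -5.1 z med/max [51.1 57.6]
top base 186 c [467.7 377.3] size [177.5  33. ] long-axis deg -1.3 z med/max [25.3 36. ]
side tin top 960 c [586.2   4.5] size [145.5  66.1] long-axis deg -4.6 z med/max [ 98.1 101.5]
side base crown 2671 c [464.4 399.6] size [173.2  61.4] long-axis deg -3.9 z med/max [51.6 56.6]
side base 699 c [457.7 420.3] size [168.6  36.8] long-axis deg 7.5 z med/max [24.1 36. ]
both base 885 c [466.3 397. ] size [181.4  67.9] long-axis deg -5.6 z med/max [24.4 36. ]
```

The tin loaf lies at (586,4), flat in the middle of the board. Next is the top loaf on the rack.

Call:
servo_tool([
  [[3,2,30],[0,0,0]],
  [[3,2,65],[0,0,0]],
  [[3,2,100],[0,0,0]],
  [[3,2,122],[0,0,0]],
  [[3,2,130],[0,0,0]],
])

```text
t: 40.95
ee_pos: [555.3, -241.0, 28.0]
orientation: [-0.076, -3.135, -0.004]
ft_force: [-0.0, -0.6, 0.8]
width: 87.8
grasp_force: 0.0
```

Call:
servo_tool([
  [[0,0,0],[0,0,0]],
  [[0,0,0],[0,0,0]],
  [[0,0,0],[0,0,0]],
  [[0,0,0],[0,0,0]],
  [[0,0,0],[0,0,0]],
], grip=1)

```text
t: 41.37
ee_pos: [558.8, -244.1, 33.2]
orientation: [0.078, 3.137, -0.002]
ft_force: [-0.1, 2.3, 5.6]
width: 65.9
grasp_force: 30.0
```

Call:
servo_tool([
  [[0,0,0],[0,0,0]],
  [[0,0,-10],[0,0,0]],
  [[0,0,-35],[0,0,0]],
  [[0,0,-65],[0,0,0]],
  [[0,0,-100],[0,0,0]],
])

```text
t: 41.78
ee_pos: [555.7, -243.1, 131.4]
orientation: [-0.078, -3.137, -0.002]
ft_force: [0.1, -1.1, -3.0]
width: 65.8
grasp_force: 30.0
```

Call:
servo_tool([
  [[0,0,-35],[0,0,0]],
  [[0,0,-70],[0,0,0]],
  [[0,0,-105],[0,0,0]],
  [[0,0,-125],[0,0,0]],
  [[0,0,-130],[0,0,0]],
])

```text
t: 42.2
ee_pos: [558.8, -244.5, 266.4]
orientation: [0.078, 3.134, -0.004]
ft_force: [0.1, -1.7, -3.8]
width: 66.0
grasp_force: 30.0
```

```bash
python3 - <<'E'
from h import *
go(466.5,397.5,255,175)
E
```

```text
at [ 558.8 -244.5  266.4] psi 177.13 t 42.2 w 66.0 gf 30.0 f [ 0.1 -1.7 -3.8]
 shift [124.4 636.6   8.9] turn [-0.003  0.007  0.037]
```

Call:
servo_tool([
  [[3,17,0],[0,0,0]],
  [[9,47,0],[0,0,0]],
  [[16,80,0],[0,0,0]],
  [[23,117,0],[0,0,0]],
  [[30,154,0],[0,0,0]],
])

```text
t: 42.62
ee_pos: [532.8, -86.5, 259.1]
orientation: [-0.08, -3.137, -0.001]
ft_force: [0.7, 0.2, -5.2]
width: 65.9
grasp_force: 30.0
```

Call:
servo_tool([
  [[7,36,0],[0,0,0]],
  [[14,72,0],[0,0,0]],
  [[21,108,0],[0,0,0]],
  [[28,144,0],[0,0,0]],
  [[35,180,0],[0,0,0]],
])

```text
t: 43.03
ee_pos: [506.6, 94.9, 259.3]
orientation: [-0.078, -3.137, 0.001]
ft_force: [0.6, 0.5, -2.9]
width: 65.7
grasp_force: 30.0
```

Call:
servo_tool([
  [[7,36,0],[0,0,0]],
  [[14,72,0],[0,0,0]],
  [[21,108,0],[0,0,0]],
  [[28,144,0],[0,0,0]],
  [[35,180,0],[0,0,0]],
])

```text
t: 43.45
ee_pos: [480.6, 275.9, 259.3]
orientation: [-0.078, -3.137, 0.003]
ft_force: [0.7, 0.2, -3.3]
width: 65.6
grasp_force: 30.0
```

Call:
servo_tool([
  [[7,36,0],[0,0,0]],
  [[14,72,0],[0,0,0.037]],
  [[21,105,0],[0,0,0.037]],
  [[24,123,0],[0,0,0.037]],
  [[24,123,0],[0,0,0.037]],
])

```text
t: 43.87
ee_pos: [462.8, 401.7, 258.9]
orientation: [-0.131, -3.136, 0.002]
ft_force: [0.6, -0.7, -4.7]
width: 65.5
grasp_force: 30.0
```

Call:
servo_tool([
  [[0,0,0],[0,0,0]],
  [[0,0,25],[0,0,0]],
  [[0,0,55],[0,0,0]],
  [[0,0,85],[0,0,0]],
  [[0,0,110],[0,0,0]],
])

```text
t: 44.28
ee_pos: [464.1, 396.2, 148.6]
orientation: [-0.138, -3.136, 0.004]
ft_force: [-0.3, -0.6, -3.8]
width: 66.2
grasp_force: 30.0
```

```bash
python3 - <<'E'
from h import *
go(466.5,397.5,66,175)
p,W=shot("top"); P=W.reshape(-1,3); P=P[~np.isnan(P[:,0])]
E
```

```text
at [464.1 396.2 148.6] psi 174.95 t 44.3 w 66.2 gf 30.0 f [-0.3 -0.6 -3.8]
 shift [-2.5  1.7 82.6] turn [-0.003 -0.002 -0.001]
```

Call:
servo_tool([
  [[-2,0,25],[0,0,0]],
  [[-2,0,50],[0,0,0]],
  [[-2,0,68],[0,0,0]],
  [[-2,0,78],[0,0,0]],
  [[-2,0,80],[0,0,0]],
])

```text
t: 44.75
ee_pos: [466.2, 396.7, 69.6]
orientation: [-0.138, -3.136, 0.004]
ft_force: [-0.0, 0.1, -4.0]
width: 65.9
grasp_force: 30.0
```

Call:
servo_tool([
  [[0,0,1],[0,0,0]],
  [[0,0,2],[0,0,0]],
  [[0,0,2],[0,0,0]],
])

```text
t: 45.0
ee_pos: [468.0, 398.9, 70.5]
orientation: [0.136, 3.137, 0.002]
ft_force: [0.9, 0.3, -3.6]
width: 66.1
grasp_force: 30.0
```

Call:
servo_tool([
  [[0,0,1],[0,0,0]],
  [[0,0,2],[0,0,0]],
  [[0,0,2],[0,0,0]],
])

```text
t: 45.25
ee_pos: [467.4, 398.6, 67.7]
orientation: [0.136, 3.138, 0.001]
ft_force: [0.1, -1.2, -4.0]
width: 65.7
grasp_force: 30.0
```

Call:
servo_tool([
  [[0,0,1],[0,0,0]],
  [[0,0,2],[0,0,0]],
  [[0,0,2],[0,0,0]],
])

```text
t: 45.5
ee_pos: [467.3, 398.6, 65.4]
orientation: [0.136, 3.138, 0.0]
ft_force: [-1.0, 1.5, -1.5]
width: 66.0
grasp_force: 30.0
```

Call:
servo_tool([
  [[0,0,1],[0,0,0]],
  [[0,0,1.5],[0,0,0]],
  [[0,0,1.5],[0,0,0]],
])

```text
t: 45.75
ee_pos: [467.4, 398.6, 65.2]
orientation: [0.136, 3.138, 0.0]
ft_force: [-4.0, -1.2, 10.6]
width: 65.8
grasp_force: 30.0
```

Call:
servo_tool([
  [[0,0,1],[0,0,0]],
  [[0,0,1.5],[0,0,0]],
  [[0,0,1.5],[0,0,0]],
])

```text
t: 46.0
ee_pos: [467.3, 398.6, 65.1]
orientation: [0.136, 3.138, 0.0]
ft_force: [-8.1, -5.6, 23.4]
width: 65.7
grasp_force: 30.0
```

Call:
servo_tool([
  [[0,0,-2],[0,0,0]],
  [[0,0,-2],[0,0,0]],
  [[0,0,-2],[0,0,0]],
  [[0,0,-2],[0,0,0]],
  [[0,0,-2],[0,0,0]],
], grip=-1)

```text
t: 46.42
ee_pos: [467.3, 398.5, 64.0]
orientation: [-0.136, -3.138, 0.0]
ft_force: [0.5, -0.1, -0.4]
width: 87.6
grasp_force: 0.0
```

Call:
servo_tool([
  [[0,0,0],[0,0,0]],
  [[0,0,-20],[0,0,0]],
  [[0,0,-55],[0,0,0]],
  [[0,0,-90],[0,0,0]],
  [[0,0,-125],[0,0,0]],
])

```text
t: 46.83
ee_pos: [466.9, 398.1, 190.0]
orientation: [-0.136, -3.137, 0.002]
ft_force: [0.6, -0.1, 0.1]
width: 88.0
grasp_force: 0.0
```

Call:
servo_tool([
  [[0,0,-35],[0,0,0]],
  [[-2,-10,-60],[0,0,0]],
  [[-7,-35,-60],[0,0,0]],
  [[-14,-72,-60],[0,0,0]],
  [[-21,-108,-60],[0,0,0]],
])

```text
t: 47.25
ee_pos: [478.8, 288.5, 249.7]
orientation: [0.133, 3.138, 0.001]
ft_force: [-0.1, -0.6, -0.3]
width: 87.9
grasp_force: 0.0
```

Call:
servo_tool([
  [[-8,-38,0],[0,0,0]],
  [[-15,-76,0],[0,0,0]],
  [[-22,-114,0],[0,0,0]],
  [[-30,-152,0],[0,0,0]],
  [[-37,-190,0],[0,0,0]],
])

```text
t: 47.67
ee_pos: [499.1, 94.8, 249.3]
orientation: [0.136, 3.138, -0.0]
ft_force: [1.4, 0.5, -0.9]
width: 87.5
grasp_force: 0.0
```

Call:
servo_tool([
  [[-8,-38,0],[0,0,0]],
  [[-15,-76,0],[0,0,0]],
  [[-22,-114,0],[0,0,0]],
  [[-30,-152,0],[0,0,0]],
  [[-37,-190,0],[0,0,0]],
])

```text
t: 48.08
ee_pos: [519.5, -97.9, 249.3]
orientation: [0.136, 3.138, 0.0]
ft_force: [0.4, 0.2, 0.0]
width: 88.0
grasp_force: 0.0
```

Call:
servo_tool([
  [[-8,-38,0],[0,0,-0.049]],
  [[-15,-76,0],[0,0,-0.049]],
  [[-22,-114,0],[0,0,-0.049]],
  [[-30,-152,0],[0,0,-0.049]],
  [[-37,-190,0],[0,0,-0.049]],
])

```text
t: 48.5
ee_pos: [539.8, -290.4, 249.1]
orientation: [-0.06, -3.141, -0.0]
ft_force: [1.2, 1.0, -0.5]
width: 87.8
grasp_force: 0.0
```

Call:
servo_tool([
  [[-8,-35,0],[0,0,0]],
  [[-10,-60,0],[0,0,0]],
  [[-10,-66,20],[0,0,0]],
  [[-10,-66,50],[0,0,0]],
  [[-10,-66,80],[0,0,0]],
])

```text
t: 48.92
ee_pos: [547.8, -356.1, 168.8]
orientation: [0.062, 3.139, -0.002]
ft_force: [-0.5, -0.9, -1.2]
width: 87.5
grasp_force: 0.0
```

```bash
python3 - <<'E'
from h import *
go(546.3,-355.9,27,177.8)
A=[]
for n in("top","side"):
    p,W=shot(n,"k_%s.png"%n); P=W.reshape(-1,3); P=P[~np.isnan(P[:,0])]; A.append(P)
    rect(P,(370,590),(310,480),(92,115),n+" topB crown")
P=np.vstack(A); B=((370,590),(310,480)); rect(P,*B,(60,88),"topB sides");rect(P,*B,(8,36),"base sides")
E
```

```text
at [ 547.8 -356.1  168.8] psi 177.74 t 48.9 w 87.5 gf 0.0 f [-0.5 -0.9 -1.2]
 shift [  1.7   0.3 141.8] turn [-0.001  0.002 -0.001]
top topB crown 1487 c [465.5 398.6] size [176.4  63.4] long-axis deg -4.3 z med/max [103.3 109.8]
side topB crown 2856 c [463.3 400.6] size [173.6  61.1] long-axis deg -5.1 z med/max [103.6 107.9]
topB sides 1074 c [464.9 399. ] size [181.   67.8] long-axis deg -6.1 z med/max [75.7 88. ]
base sides 905 c [465.5 397. ] size [179.5  68.2] long-axis deg -5.1 z med/max [24. 36.]
```

Call:
servo_tool([
  [[1,1,35],[0,0,0]],
  [[1,1,70],[0,0,0]],
  [[1,1,105],[0,0,0]],
  [[1,1,132],[0,0,0]],
  [[1,1,142],[0,0,0]],
])

```text
t: 49.43
ee_pos: [545.3, -352.6, 24.8]
orientation: [-0.059, -3.137, -0.004]
ft_force: [-0.9, -0.1, -0.4]
width: 87.7
grasp_force: 0.0
```

Call:
servo_tool([
  [[0,0,0],[0,0,0]],
  [[0,0,0],[0,0,0]],
  [[0,0,0],[0,0,0]],
  [[0,0,0],[0,0,0]],
  [[0,0,0],[0,0,0]],
], grip=1)

```text
t: 49.85
ee_pos: [548.0, -354.7, 29.7]
orientation: [0.059, 3.138, -0.004]
ft_force: [-0.8, 0.7, 6.4]
width: 61.8
grasp_force: 30.0
```

Call:
servo_tool([
  [[0,0,0],[0,0,0]],
  [[0,0,-10],[0,0,0]],
  [[0,0,-35],[0,0,0]],
  [[0,0,-65],[0,0,0]],
  [[0,0,-100],[0,0,0]],
])

```text
t: 50.27
ee_pos: [545.4, -352.9, 127.8]
orientation: [-0.059, -3.138, -0.003]
ft_force: [0.7, -1.0, -1.6]
width: 61.5
grasp_force: 30.0
```

Call:
servo_tool([
  [[0,0,-35],[0,0,0]],
  [[0,0,-70],[0,0,0]],
  [[0,0,-105],[0,0,0]],
  [[0,0,-130],[0,0,0]],
  [[0,0,-132],[0,0,0]],
])

```text
t: 50.68
ee_pos: [548.7, -355.1, 266.5]
orientation: [0.059, 3.133, -0.009]
ft_force: [0.7, -0.7, -1.3]
width: 61.9
grasp_force: 30.0
```

```bash
python3 - <<'E'
from h import *
go(465.3,398.7,255,175)
E
```

```text
at [ 548.7 -355.1  266.5] psi 177.84 t 50.7 w 61.9 gf 30.0 f [ 0.7 -0.7 -1.3]
 shift [111.9 750.2   6.5] turn [-0.005  0.009  0.049]
```

Call:
servo_tool([
  [[3,17,0],[0,0,0]],
  [[7,47,0],[0,0,0]],
  [[12,80,0],[0,0,0]],
  [[17,117,0],[0,0,0]],
  [[23,154,0],[0,0,0]],
])

```text
t: 51.1
ee_pos: [528.1, -197.4, 258.3]
orientation: [-0.061, -3.139, -0.001]
ft_force: [1.9, -0.2, -1.2]
width: 61.8
grasp_force: 30.0
```

Call:
servo_tool([
  [[5,38,0],[0,0,0]],
  [[11,76,0],[0,0,0]],
  [[17,114,0],[0,0,0]],
  [[22,152,0],[0,0,0]],
  [[28,188,0],[0,0,0]],
])

```text
t: 51.52
ee_pos: [507.1, -8.1, 258.6]
orientation: [-0.059, -3.14, -0.0]
ft_force: [1.4, 0.9, -2.4]
width: 61.6
grasp_force: 30.0
```

Call:
servo_tool([
  [[5,38,0],[0,0,0]],
  [[11,76,0],[0,0,0]],
  [[17,114,0],[0,0,0]],
  [[22,152,0],[0,0,0]],
  [[28,188,0],[0,0,0]],
])

```text
t: 51.93
ee_pos: [486.3, 180.6, 258.6]
orientation: [-0.059, -3.14, 0.001]
ft_force: [0.5, 0.3, -1.2]
width: 61.6
grasp_force: 30.0
```

Call:
servo_tool([
  [[5,38,0],[0,0,0]],
  [[11,76,0],[0,0,0]],
  [[17,114,0],[0,0,0.049]],
  [[22,152,0],[0,0,0.049]],
  [[27,180,0],[0,0,0.049]],
])

```text
t: 52.35
ee_pos: [466.1, 362.2, 258.4]
orientation: [-0.135, -3.138, 0.0]
ft_force: [0.9, -0.3, -2.2]
width: 62.0
grasp_force: 30.0
```

Call:
servo_tool([
  [[4,25,0],[0,0,0]],
  [[4,39,0],[0,0,0]],
  [[4,39,20],[0,0,0]],
  [[4,39,50],[0,0,0]],
  [[4,39,80],[0,0,0]],
])

```text
t: 52.77
ee_pos: [467.0, 398.9, 178.6]
orientation: [0.136, 3.138, 0.001]
ft_force: [0.3, -0.1, -1.7]
width: 61.5
grasp_force: 30.0
```

Call:
servo_tool([
  [[0,0,20],[0,0,0]],
  [[0,0,35],[0,0,0]],
  [[0,0,45],[0,0,0]],
  [[0,0,50],[0,0,0]],
  [[0,0,50],[0,0,0]],
])

```text
t: 53.18
ee_pos: [466.5, 398.2, 128.2]
orientation: [-0.137, -3.137, 0.002]
ft_force: [-0.3, -0.0, -1.6]
width: 61.9
grasp_force: 30.0
```

```bash
python3 - <<'E'
from h import *
go(465.8,398.7,111,175)
p,W=shot("side")
for r in finder.silhouettes("smallB_c",p)[:3]: q=W[r["mask"]]; print(r["score"],np.nanpercentile(q,[1,50,99],axis=0).round().tolist())
E
```

```text
at [466.5 398.2 128.2] psi 175.0 t 53.2 w 61.9 gf 30.0 f [-0.3 -0.  -1.6]
 shift [ 0.7  0.5 17.2] turn [-0.001 -0.001  0.   ]
0.63 [[401.0, 375.0, 125.0], [432.0, 411.0, 159.0], [477.0, 430.0, 163.0]]
```

Call:
servo_tool([
  [[1,0,6],[0,0,0]],
  [[1,0,12],[0,0,0]],
  [[1,0,14],[0,0,0]],
  [[1,0,14],[0,0,0]],
])

```text
t: 53.62
ee_pos: [465.5, 398.8, 114.7]
orientation: [-0.136, -3.138, 0.001]
ft_force: [0.3, -0.2, -1.9]
width: 62.3
grasp_force: 30.0
```

Call:
servo_tool([
  [[0,0,1],[0,0,0]],
  [[0,0,2],[0,0,0]],
  [[0,0,2],[0,0,0]],
])

```text
t: 53.87
ee_pos: [466.0, 399.2, 113.8]
orientation: [0.136, 3.138, 0.0]
ft_force: [-1.3, -0.6, 1.4]
width: 61.7
grasp_force: 30.0
```

Call:
servo_tool([
  [[0,0,1],[0,0,0]],
  [[0,0,1.5],[0,0,0]],
  [[0,0,1.5],[0,0,0]],
])

```text
t: 54.12
ee_pos: [466.0, 399.2, 113.7]
orientation: [0.136, 3.138, 0.0]
ft_force: [-4.2, -3.2, 13.9]
width: 61.6
grasp_force: 30.0
```

Contact. I'll release, back off upward, and check everything.

Call:
servo_tool([
  [[0,0,-2],[0,0,0]],
  [[0,0,-2],[0,0,0]],
  [[0,0,-2],[0,0,0]],
  [[0,0,-2],[0,0,0]],
  [[0,0,-2],[0,0,0]],
], grip=-1)

```text
t: 54.53
ee_pos: [465.8, 399.0, 113.5]
orientation: [-0.136, -3.138, 0.0]
ft_force: [0.0, -0.2, 0.6]
width: 87.5
grasp_force: 0.0
```

Call:
servo_tool([
  [[0,0,0],[0,0,0]],
  [[0,0,-20],[0,0,0]],
  [[0,0,-55],[0,0,0]],
  [[0,0,-90],[0,0,0]],
  [[0,0,-125],[0,0,0]],
])

```text
t: 54.95
ee_pos: [465.5, 398.8, 239.6]
orientation: [-0.136, -3.138, 0.001]
ft_force: [0.6, 1.5, 0.3]
width: 87.6
grasp_force: 0.0
```

Call:
servo_tool([
  [[0,0,-35],[0,0,0]],
  [[-2,-10,-60],[0,0,0]],
  [[-7,-35,-60],[0,0,0]],
  [[-14,-72,-60],[0,0,0]],
  [[-21,-108,-60],[0,0,0]],
])

```text
t: 55.37
ee_pos: [477.3, 289.0, 299.3]
orientation: [0.133, 3.138, 0.001]
ft_force: [-0.5, -0.5, 0.3]
width: 87.7
grasp_force: 0.0
```

Call:
servo_tool([
  [[0,-38,0],[0,0,0]],
  [[0,-76,0],[0,0,0]],
  [[0,-114,0],[0,0,0]],
  [[0,-140,0],[0,0,0]],
  [[0,-140,0],[0,0,0]],
])

```text
t: 55.78
ee_pos: [464.4, 146.4, 298.7]
orientation: [-0.141, -3.138, 0.002]
ft_force: [-0.3, -1.0, 0.2]
width: 88.2
grasp_force: 0.0
```

```bash
python3 - <<'E'
from h import *
A=[]
C=[]
for n in("top","side"):
    p,W=shot(n); C.append(p["frame"]); P=W.reshape(-1,3); P=P[~np.isnan(P[:,0])]; A.append(P)
    rect(P,(370,590),(310,480),(136,160),n+" smallB crown")
    rect(P,(480,690),(-90,90),(90,104),n+" tin")
    rect(P,(330,400),(-330,-130),(60,100),n+" scraper")
P=np.vstack(A); B=((370,590),(310,480)); rect(P,*B,(110,132),"smallB sides");rect(P,*B,(60,88),"topB sides");rect(P,*B,(8,36),"base sides")
AA=((430,640),(160,262)); rect(P,*AA,(164,190),"smallA");rect(P,*AA,(112,138),"topA")
cv2.imwrite("pics/z.png",cv2.resize(np.hstack(C),(800,300)))
E
```

```text
top smallB crown 781 c [462.9 406.3] size [120.9  49.3] long-axis deg 7.0 z med/max [145.7 151.7]
top tin 1412 c [586.3   4.4] size [145.4  63.9] long-axis deg -4.4 z med/max [ 96.8 104. ]
top scraper 778 c [ 366.3 -233.6] size [157.6  32.7] long-axis deg 85.4 z med/max [87.8 96.6]
side smallB crown 1868 c [461.6 401. ] size [121.3  56.4] long-axis deg -4.5 z med/max [145.8 149.4]
side tin 952 c [586.    3.3] size [145.7  67.5] long-axis deg -4.2 z med/max [ 98.2 102.2]
side scraper 475 c [ 363.1 -231.6] size [155.2  33.3] long-axis deg 84.7 z med/max [86.9 94.1]
smallB sides 541 c [454.6 417.1] size [116.9  45.8] long-axis deg 19.7 z med/max [122.3 132. ]
topB sides 838 c [459.9 420.3] size [174.5  39.1] long-axis deg 6.4 z med/max [76.2 88. ]
base sides 696 c [457.2 420.5] size [168.7  37.3] long-axis deg 7.9 z med/max [24.1 36. ]
smallA 657 c [526.8 235.2] size [119.5  33.6] long-axis deg 19.8 z med/max [177.9 190. ]
topA 802 c [528.6 236.8] size [177.4  36.4] long-axis deg 13.0 z med/max [125.8 138. ]
```

View pics/z.png

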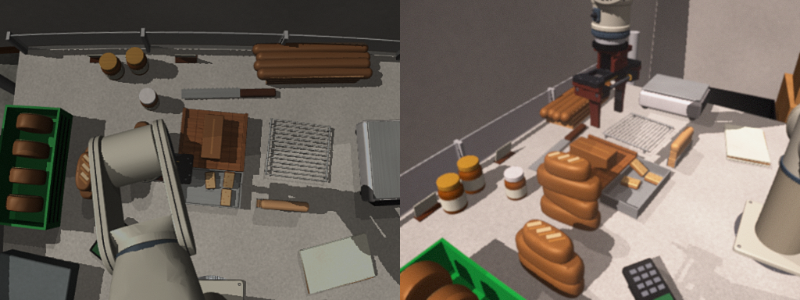

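The restacked loaves are within about 5 mm of each other, the tin loaf is on the board at (210,140) and the scraper stands at (283,205). I'll look closely at the heels once more before handing in.

```bash
python3 - <<'E'
from h import *
p,W=shot("side"); cv2.imwrite("pics/y.png",cv2.resize(p["frame"][160:280,230:370],(700,600),interpolation=cv2.INTER_CUBIC))
b=np.array([584.4,1.5]); a=np.radians(-4.6); M=np.array([[np.cos(a),np.sin(a)],[-np.sin(a),np.cos(a)]])
q=W.reshape(-1,3); q=q[~np.isnan(q[:,0])]; L=(q[:,:2]-b)@M.T
s=(L[:,0]>-215)&(L[:,0]<-106)&(abs(L[:,1])<104)&(q[:,2]>12)&(q[:,2]<80)
ij=(L[s]+[230,120]).astype(int); g=np.zeros((140,240),np.uint8); g[ij[:,0],ij[:,1]]=1; g=cv2.dilate(g,np.ones((3,3)))
k,l,st,c=cv2.connectedComponentsWithStats(g); lab=l[ij[:,0],ij[:,1]]
for i in range(1,k):
    m=lab==i
    if m.sum()>30: print(m.sum(),"bx,by",L[s][m].min(0).round(),L[s][m].max(0).round(),"z",np.percentile(q[s][m,2],[5,50,95]).round())
E
```

```text
222 bx,by [-214.  -81.] [-162.  -45.] z [14. 22. 25.]
281 bx,by [-168.  -24.] [-109.   14.] z [13. 22. 25.]
290 bx,by [-158.  -84.] [-106.  -48.] z [21. 37. 51.]
```

View pics/y.png

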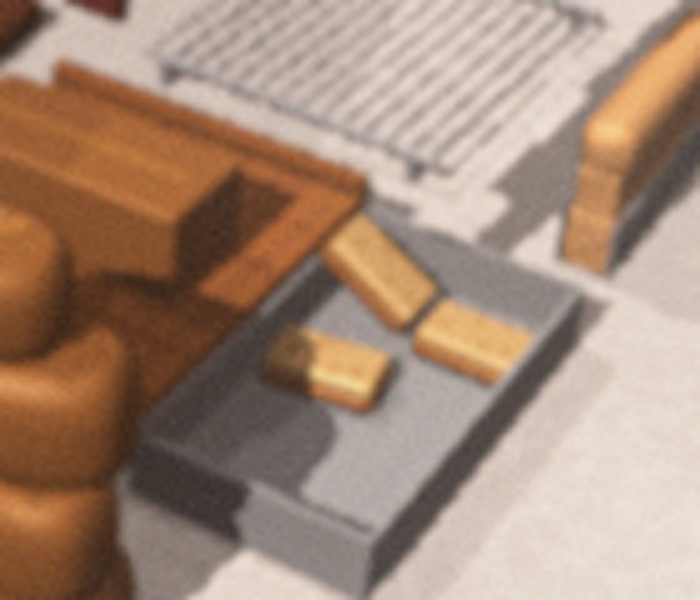

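All three heels are in the tray. The leaning one, at (380,270), has its centre about 29 mm high, under the 45 mm limit. I'll hand in.

```bash
python3 -c "
from workcell import close_job
print(close_job())"
```

```text
the job is handed in; nothing more can be done
None
```

The job is handed in, and no verdict came back. By my last images, the three heels are in the crumb tray (one leaning on the board edge), the tin loaf lies flat in the middle of the board, and the top and small loaves are back on their stack within about 5 mm. The scraper stands upright on the counter, and the other stack, the jam jar and the knife are where they were.

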